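Draw a rack bracket into line with a drift and pin it

TASK

The aluminium bracket on the rack rail has been pulled out of line by its spring with the holes underneath. Push the tapered drift down through the bracket's larger hole and the rail hole below it until its collar sits flush on the bracket, feeling your way so the taper draws the bracket into line (do not shove it with the fingers) and nothing is forced. Leave the drift in, and then put the round-headed pin fully home in the bracket's smaller hole, pressing gently; leave the square-headed punch, the jar and the screwdriver where they are.

Things in the scene. Friction and masses are not known exactly. Their poses are not given: they have to be found in the camera images.
- stand: Steel jig, base plate 300 x 120 mm, origin centre of underside on the bench, x along the rail, z up. Carries an 8 mm rail bar (underside 70 mm up, free room below to z = 8 mm) with through holes of 26 mm near x = -50 mm and 16 mm near x = +50 mm, y = 0. The bar is clamped with play: both holes lie together off that by up to 5 mm along x and 4 mm along y, either way, unseen by the pose; it stays put.
- drift_hole (a point): Larger bracket hole, 26 mm across: centre of its upper mouth, in the bracket's top face 86 mm above the bench; x along the rail, z up. At the start the 26 mm rail hole directly beneath (top face 8 mm below this point) lies 5 to 16 mm from it towards +x and up to 5 mm aside along y, so the two openings overlap only partly.
- pin_hole (a point): Smaller hole of the bracket, 16 mm across, 100 mm from the larger hole along the bracket's +x: centre of its upper mouth, level with the top face. Moves with the bracket. The pin passes only once the bracket is in line.
- bracket: The bracket: an aluminium angle, top leg 190 x 50 x 8 mm flat on the bar. It slides level along and across the rail without turning. Along the rail a spring holds it back against its stop (10 to 15 N to draw it towards +x, and it slips back if let go); across it only drags (about 5 N). Origin and axes the same as drift_hole.
- drift_handle (a point): The tapered drift, steel, 0.3 kg, standing tip down in one of the three sockets of a wooden block (200 x 60 x 80 mm high, collar resting on the block's top). This point: middle of its round handle, 24 mm across and 50 mm high. z up along the drift. The collar's underside is 31 mm below this point, the tip 94 mm below. The handle is the tallest of the three tools in the block.
- drift_collar (a point): Centre of the underside of the drift's collar (collar 34 mm across, 6 mm thick). Below it a parallel shank 24 mm across and 18 mm long, then a taper 45 mm long down to a 5 mm tip. The spring wedges it, so it drags all the way: pressing it home takes 10 to 22 N of push, then the force climbs steeply as the collar lands. The contact forces between drift and jig, sideways ones counted in, must stay below 55 N.
- drift_tip (a point): The drift's tip, 63 mm below the collar's underside.
- pin_head (a point): The headed pin, steel, 0.1 kg, standing in another socket of the block. This point: middle of its round head, 16 mm across and 33 mm high. z up. The collar's underside is 22 mm below this point, the pin's end 54 mm below.
- pin_collar (a point): Centre of the underside of the pin's collar (34 mm across, 5 mm thick). Below it a shank 12 mm across, 32 mm long in all, its last 8 mm tapering to 6 mm. Keep forces between pin and jig below 30 N.
- block: Wooden tool block, 200 x 60 x 80 mm high, origin at the centre of its underside; three sockets 26 mm across, right through, at x = -60, 0 and 60 mm of it on its centre line. Drift, pin and punch stand in them in any order.
- punch: Plain punch with a 20 mm square head 30 mm high (its top 36 mm above the block's top), in the third socket; not used. Origin at its lower end.
- jar: Closed jar, 64 mm across, 80 mm high, a bystander; origin at the centre of its underside.
- screwdriver: Screwdriver lying on the bench, a bystander; origin on the bench below its middle.
Things that resemble listed ones, but are neither listed nor needed, are in the scene too. Leave any orange or yellow look-alike of the part that bears drift_handle alone.

How it is judged:
By the outcome, as a careful person would: the job done as asked, in the order asked, and still so for the second after the job is handed in, with the robot touching nothing.
It also fails if it takes over 72 s, if anything falls off the work surface, if the arm or the gripper's body presses on something with over 40 N, if the wrist force passes 120 N, or if a joint passes its speed limit or range.

ROBOT

A 6-joint arm with a two-finger parallel gripper is mounted at the origin on the work surface. World frame = base frame: x ahead of the robot, y to its left, z up, the work surface at z = 0. Lengths are in m, angles in degrees, forces in N, time in s.
With the tool pointing down it reaches from about 0.25 to 0.725 m from the base axis. Payload 9.7 kg.
Tool frame: the origin (TCP) lies on the centre line of the jaws, within the pads' length; the fingertips stand 17 mm ahead of it and the grasp point (between the pads) lies 2 mm behind it (bot.nose_length is the distance from the TCP to the fingertips, in m); x points along the fingers, y is the direction in which the jaws open and shut, and the axes are right-handed (so a half turn about x gives the same grasp; the last joint's range is limited). The gripper opens to 85 mm and grips with 20 to 120 N. Pads are 22 mm wide; open, the fingers measure 114 mm over their backs; the gripper's body (76 mm by 85 mm) begins 54 mm behind the grasp point. The pads swing forward as they close: fully open they stand 13 mm farther back than shut.
Start: joints at [67.265, 4.979, 10.078, 95.1, 0, 90], TCP at [0.213, 0.507, 0.248] pointing down, gripper open.
Joint ranges: [-179.16, 179.16], [-48.56, 103.87], [-65.8, 70.77], [-126.05, 130.52], [-82.76, 87.17], [-180, 180]. Speed limits (degrees/s): [127.2, 127.2, 147.25, 180, 180, 180].

INTERFACE

Orientations are given as [roll, pitch, yaw] about the fixed x, y, z axes, in that order (R = Rz(yaw) Ry(pitch) Rx(roll)).
In Python, from workcell import bot, viewer, ticket gives the robot as it stands.
- The arm moves only by the tool jog_arm, never from a script. Its argument "deltas" is a list of rows, each an object of numbers: "fingers": the opening, from 0 (shut) to 1 (fully open); "x", "y", "z": the shift along the world's x, y, z in mm; "twist": the turn about the world's z in degrees. A call has 1 to 10 rows; each row is the pose to reach, as a shift and turn from the pose measured when the call began; what a row does not reach only later rows make up. A row lasts 1/10 s, in which the tool goes at most 50 mm and 8.59 degrees, less where a joint would pass 70% of its speed; a pose out of reach is approached as far as the arm can. A call with a gripper value outside its range is refused whole. The fingers move at their own pace and stop on an object; "grip_force" is the grip in N (left out, the last holds). Time passes only in rows, so rows that repeat a pose let the fingers close. It gives the time, the measured TCP pose, the force and the opening at its end, in the units of the state.
- bot.get_obs(): the state, without advancing time (a new reading comes with each control period).
- viewer.camera(name): name is "scene" or "top" or "wrist"; returns a dict with "image" (400x640x3 uint8, red, green, blue), "fovy" (degrees; the focal length in pixels is half the picture's height over the tangent of half this angle, whatever the lens; pixels are square), "cx", "cy" (the principal point, pixels), "world_to_cam" (4x4, takes a point from world to camera coordinates); the wrist camera has in their place "tool_from_camera" (4x4, takes a point from camera to tool coordinates, whose origin is the TCP and whose axes are the tool frame's). Camera axes: x right, y down, z forward; pixel columns grow to the right and rows downward; lengths in m; the calibration is good to about 2 mm. A picture is of the moment at which its call begins: read the wrist's pose just before it. There is no depth.
- ticket.job_done(): hands the job in, once; it reports no verdict.
The state is a dict: "time": time; "q": joint angles; "qd": joint speeds; "joint_efforts": joint torques, N m; "ee_pos": TCP position; "tcp_rot": TCP orientation; "wrist_force": force on the tool from outside, world axes, zero at the start; "torque": the same for the moment, N m; "opening": finger opening in m.
Only numpy, scipy, OpenCV 4.12 (cv2) and the standard library are available. Lean on these libraries where they do the work, as an engineer would, in place of code of your own. Each camera call takes 0.05 s, during which the arm holds its last target.

## Working session

There is one attempt and no reset: what is moved stays moved. The work goes in short steps, Python scripts to look and compute and a tool call to move; the robot and the scene stay as the last step left them, time stands still between calls to the robot, and variables do not carry over. Pictures are saved under pics/ and viewed, and the job is handed in when it is done.

Besides the shell and the picture viewer there is one more tool, called after "Request:" by a JSON object that holds its "op" and its "data". jog_arm: Moves the arm, as the interface text tells. Its arguments: {"type":"object","properties":{"deltas":{"type":"array"},"grip_force":{"type":"number"}},"required":["deltas"]}

```bash
ls; mkdir -p pics; cat > h.py <<'E'
import numpy as np, cv2
from workcell import bot, viewer, ticket
from scipy.spatial.transform import Rotation as Ro
def snap(name,fn,crop=None,scale=1):
    o=bot.get_obs(); c=viewer.camera(name)
    im=c['image']
    np.save('pics/'+fn+'.npy',im)
    import pickle
    d={k:v for k,v in c.items() if k!='image'}; d['obs']=o; d['name']=name
    f=200/np.tan(np.radians(d['fovy'])/2); d['f']=f
    if name=='wrist':
        T=np.eye(4);T[:3,:3]=Ro.from_euler('xyz',o['tcp_rot'],degrees=True).as_matrix();T[:3,3]=o['ee_pos']
        d['w2c']=np.linalg.inv(T@np.array(c['tool_from_camera']))
    else: d['w2c']=np.array(c['world_to_cam'])
    pickle.dump(d,open('pics/'+fn+'.pkl','wb'))
    out(im,fn,crop,scale); return d
def out(im,fn,crop=None,scale=1):
    if crop: x0,y0,x1,y1=crop; im=im[y0:y1,x0:x1]
    im=cv2.resize(im,None,fx=scale,fy=scale,interpolation=cv2.INTER_CUBIC)
    cv2.imwrite('pics/'+fn+'.png',im[:,:,::-1])
def crop(fn,new,c,s): out(np.load('pics/'+fn+'.npy'),new,c,s)
def load(fn):
    import pickle; return pickle.load(open('pics/'+fn+'.pkl','rb'))
def proj(d,P):
    P=np.atleast_2d(P); q=P@d['w2c'][:3,:3].T+d['w2c'][:3,3]
    return np.c_[d['f']*q[:,0]/q[:,2]+d['cx'],d['f']*q[:,1]/q[:,2]+d['cy']]
def ray(d,u,v):
    C=np.linalg.inv(d['w2c']); r=C[:3,:3]@np.array([(u-d['cx'])/d['f'],(v-d['cy'])/d['f'],1]); return C[:3,3],r
def atz(d,u,v,z):
    o,r=ray(d,u,v); return o+r*(z-o[2])/r[2]
E
python3 - <<'E'
from h import *
for n in ['scene','top','wrist']:
    d=snap(n,n+'0'); print(n,d['fovy'],d['cx'],d['cy'],np.linalg.inv(d['w2c']).round(3).tolist())
print(d['obs'], bot.nose_length)
E
```

```text
pics
scene 50.69243127553086 323.39590229757385 201.9398328629832 [[0.015, 0.849, -0.528, 0.911], [1.0, -0.012, 0.01, 0.025], [0.002, -0.528, -0.849, 0.667], [0.0, 0.0, 0.0, 1.0]]
top 42.6725371807432 310.344404864735 195.8978614827943 [[0.065, -0.976, 0.207, 0.376], [-0.998, -0.064, 0.014, 0.044], [-0.001, -0.207, -0.978, 1.029], [0.0, 0.0, 0.0, 1.0]]
wrist 58.059024388968695 319.45142250926426 206.71467837045563 [[0.387, 0.889, 0.246, 0.15], [0.922, -0.373, -0.103, 0.534], [-0.0, 0.266, -0.964, 0.374], [0.0, 0.0, 0.0, 1.0]]
{'time': 0.1, 'q': array([6.72636992e+01, 5.00568520e+00, 1.00405853e+01, 9.50988179e+01,
       2.22133792e-03, 9.00008028e+01]), 'qd': array([ 0.12313216, -0.12033586,  0.16637918, -0.04816256,  0.0762846 ,
       -0.05188452]), 'joint_efforts': array([ 1.86767727e-03, -5.21562481e+01,  4.65653622e+01,  1.60198845e-02,
        7.97743269e-05, -9.45058389e-06]), 'ee_pos': array([0.21249278, 0.50710458, 0.24768992]), 'tcp_rot': array([ -91.98959933,   89.93604366, -114.72670415]), 'wrist_force': array([0.23610884, 0.51702062, 0.85711342]), 'torque': array([ 0.01434389, -0.05948029, -0.03272215]), 'opening': 0.08546235715258492} 0.017
```

View pics/scene0.png

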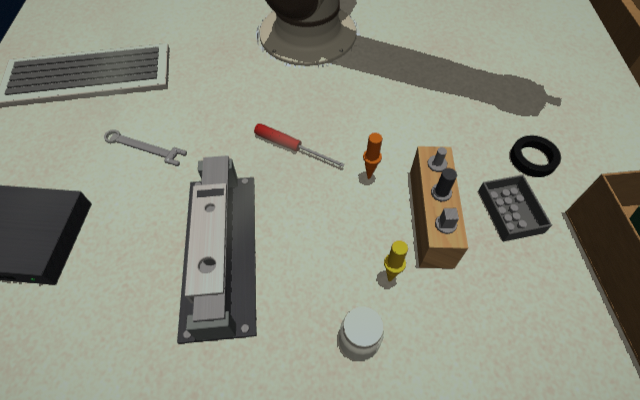

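View pics/top0.png

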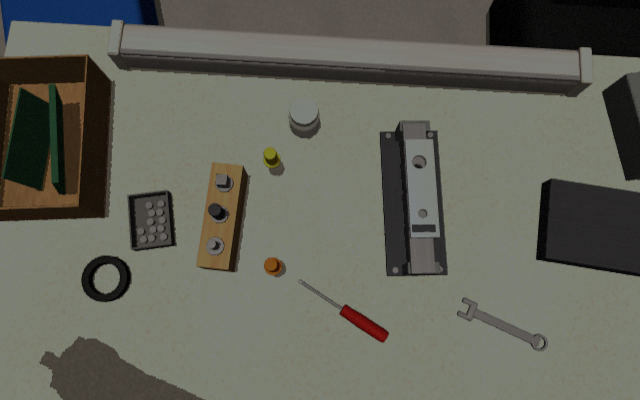

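View pics/wrist0.png

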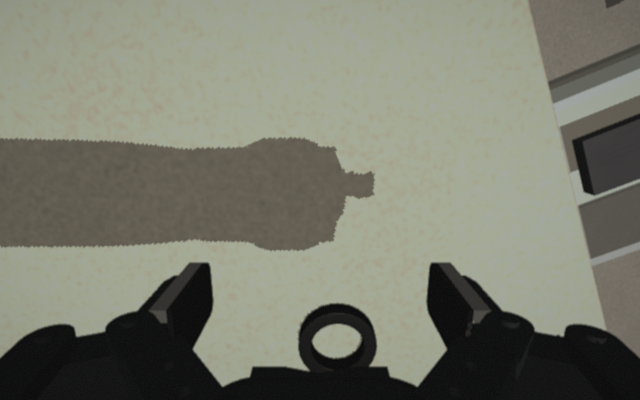

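Candidates for the drift: dark round handle in the block (top 217,211 / scene 446,183); the orange one (top 273,266) and the yellow one (top 271,157) are look‑alikes standing on the bench. For the pin: round-headed one (top 215,245) against the square-headed punch (222,181). Close crop next.

```bash
python3 - <<'E'
from h import *
crop('top0','t0b',(180,140,290,290),4)
crop('top0','t0s',(370,110,460,285),3.4)
crop('scene0','s0b',(350,120,490,290),3.4)
d=load('top0');
for n,u,v,z in [('drift',217,211,.136),('pin',215,245,.1185),('punch',222,181,.116),('hole',419,161,.086),('phole',422,212,.086)]: print(n,atz(d,u,v,z).round(4))
d=load('scene0')
for n,u,v,z in [('drift',448,174,.136),('pin',440,152,.1185),('hole',207,265,.086),('phole',210,208,.086)]: print(n,atz(d,u,v,z).round(4))
E
```

```text
drift [0.5267 0.2196 0.136 ]
pin [0.4681 0.2203 0.1185]
punch [0.5863 0.2202 0.116 ]
hole [ 0.6568 -0.1455  0.086 ]
phole [ 0.5582 -0.1533  0.086 ]
drift [0.5326 0.224  0.136 ]
pin [0.4754 0.225  0.1185]
hole [ 0.6574 -0.1429  0.086 ]
phole [ 0.5587 -0.1509  0.086 ]
```

View pics/t0b.png

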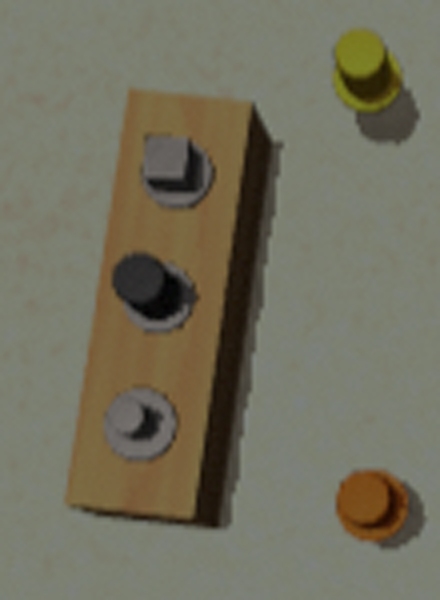

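View pics/t0s.png

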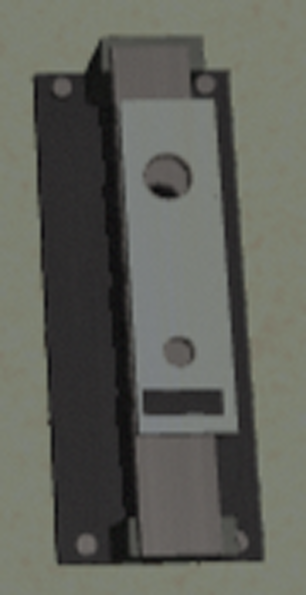

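View pics/s0b.png

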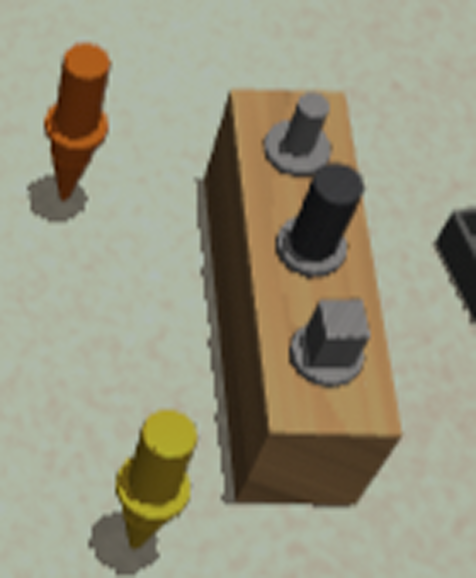

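```bash
python3 - <<'E'
from h import *
from scipy.optimize import least_squares
a=load('top0');b=load('scene0')
def tri(ua,ub):
    oa,ra=ray(a,*ua);ob,rb=ray(b,*ub)
    A=[];y=[]
    for o,r in((oa,ra),(ob,rb)):
        r=r/np.linalg.norm(r);P=np.eye(3)-np.outer(r,r);A.append(P);y.append(P@o)
    return np.linalg.lstsq(np.vstack(A),np.hstack(y),rcond=None)[0]
for n,u,v,z in (('drift',(216.2,210.7),(449.1,175.3),.136),('pin',(211.75,243.5),(442,151.8),.1185)):
    print(n,tri(u,v).round(4),atz(a,*u,z).round(4),atz(b,*v,z).round(4))
print(Ro.from_euler('xyz',a['obs']['tcp_rot'],degrees=True).as_matrix().round(3))
# block axes: top corners in top crop
c=[atz(a,180+x/4,140+y/4,.08) for x,y in((130,90),(253,103),(193,518),(66,503))]
print(np.round(c,4)); l=(c[0]-c[3]+c[1]-c[2]); print('block long dir',np.degrees(np.arctan2(l[1],l[0])), np.mean(c,0))
c=[atz(a,370+x/3.4,110+y/3.4,.086) for x,y in((122,99),(210,98),(238,433),(139,434))]
l=(c[3]-c[0]+c[2]-c[1]); print('bracket +x dir',np.degrees(np.arctan2(l[1],l[0])), np.mean(c,0),np.round(c,4))
E
```

```text
drift [0.5292 0.2255 0.1277] [0.5271 0.2211 0.136 ] [0.5351 0.2253 0.136 ]
pin [0.4712 0.2287 0.1137] [0.4704 0.2264 0.1185] [0.475  0.2284 0.1185]
[[-0.     0.386  0.922]
 [-0.001  0.922 -0.386]
 [-1.    -0.001  0.   ]]
[[0.6298 0.2491 0.08  ]
 [0.6272 0.1895 0.08  ]
 [0.4287 0.1988 0.08  ]
 [0.4317 0.2578 0.08  ]]
block long dir -2.598872002732332 [0.52934174 0.22378371 0.08      ]
bracket +x dir -175.09356015082057 [ 0.60579738 -0.1524267   0.086     ] [[ 0.699  -0.1194  0.086 ]
 [ 0.7028 -0.1691  0.086 ]
 [ 0.5127 -0.1875  0.086 ]
 [ 0.5087 -0.1337  0.086 ]]
```

Request:
{"op": "jog_arm", "data": {"deltas": [{"x":316,"y":-282,"z":0,"twist":20},{"x":316,"y":-282,"z":0,"twist":20},{"x":316,"y":-282,"z":0,"twist":20},{"x":316,"y":-282,"z":0,"twist":20},{"x":316,"y":-282,"z":0,"twist":20},{"x":316,"y":-282,"z":0,"twist":20},{"x":316,"y":-282,"z":0,"twist":20},{"x":316,"y":-282,"z":0,"twist":20},{"x":316,"y":-282,"z":0,"twist":20},{"x":316,"y":-282,"z":0,"twist":20}]}}

```text
validation failed for argument at $.de...
```

```bash
python3 - <<'E'
from h import *
d=snap('wrist','w1'); o=d['obs'];print(o['time'],o['ee_pos'],o['tcp_rot'],o['wrist_force'])
print(proj(d,[[.5295,.2235,.136],[.5295,.2235,.086],[.47,.226,.1185]]))
E
```

```text
0.15 [0.21249027 0.50712755 0.24773406] [ -89.98410701   89.94036964 -112.71901027] [-0.15115651  0.57466744 -0.08285425]
[[177.76137964 602.78235946]
 [194.73287133 543.41943629]
 [157.60615453 541.39422308]]
```

View pics/w1.png

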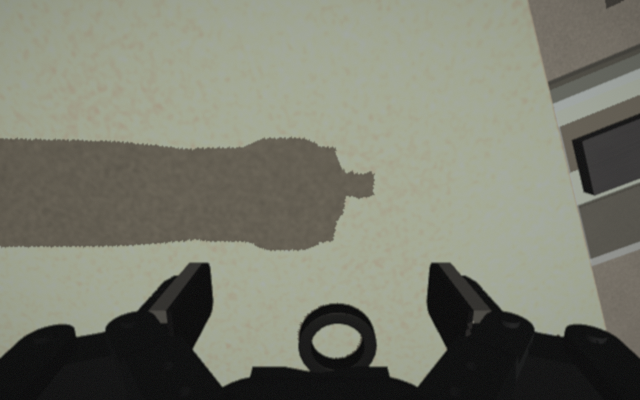

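Request:
{"op": "jog_arm", "data": {"deltas": [{"fingers":1,"x":316,"y":-282,"z":0,"twist":20},{"fingers":1,"x":316,"y":-282,"z":0,"twist":20},{"fingers":1,"x":316,"y":-282,"z":0,"twist":20},{"fingers":1,"x":316,"y":-282,"z":0,"twist":20},{"fingers":1,"x":316,"y":-282,"z":0,"twist":20},{"fingers":1,"x":316,"y":-282,"z":0,"twist":20},{"fingers":1,"x":316,"y":-282,"z":0,"twist":20},{"fingers":1,"x":316,"y":-282,"z":0,"twist":20},{"fingers":1,"x":316,"y":-282,"z":0,"twist":20},{"fingers":1,"x":316,"y":-282,"z":0,"twist":20}]}}

```text
time: 1.2
ee_pos: [0.5308, 0.2223, 0.2469]
tcp_rot: [-108.4, 89.9, -111.4]
wrist_force: [-0.2, -0.6, -0.8]
opening: 0.0856
```

```bash
python3 - <<'E'
from h import *
d=snap('wrist','w2'); o=d['obs'];print(o['time'],o['ee_pos'],o['tcp_rot'],o['wrist_force'])
R=Ro.from_euler('xyz',o['tcp_rot'],degrees=True).as_matrix();print(R.round(3))
print(proj(d,[[.5295,.2235,.136],[.5295,.2235,.086],[.47,.226,.1185]]))
E
```

```text
1.2 [0.53083833 0.2222669  0.24686462] [-108.3729524    89.88882811 -111.35107383] [-0.16505846 -0.58704206 -0.83867025]
[[-0.001  0.052  0.999]
 [-0.002  0.999 -0.052]
 [-1.    -0.002 -0.001]]
[[320.78945678 207.51819785]
 [320.63835795 191.087613  ]
 [319.91579201 116.94456142]]
```

View pics/w2.png

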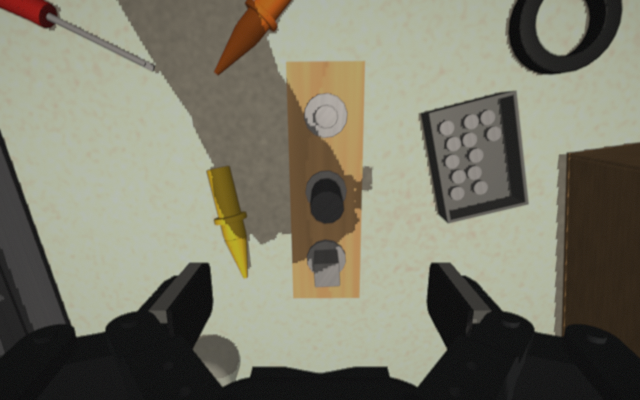

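The wrist view shows the black drift (327,205), the pin (326,116), and the punch (326,268) in the block, with orange and yellow look-alikes outside it.

```bash
python3 - <<'E'
from h import *
im=np.load('pics/w2.npy')[80:300,270:380].astype(float); im=np.clip(im*2,0,255).astype(np.uint8)
out(im,'w2c',None,2.7)
E
```

```text
(no output)
```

View pics/w2c.png

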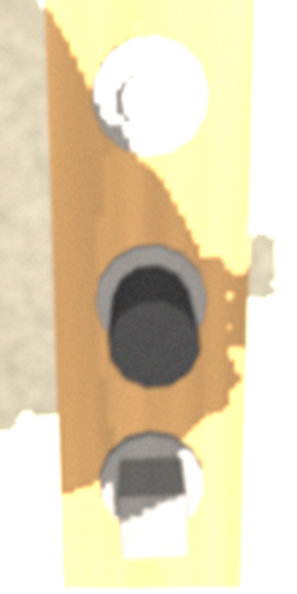

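```bash
python3 - <<'E'
from h import *
d=load('w2')
print(atz(d,327,206.7,.136),atz(d,325.9,190.4,.086),atz(d,325.6,115.6,.085))
E
```

```text
[0.52914172 0.227759   0.136     ] [0.52914911 0.22781544 0.086     ] [0.47006178 0.23041049 0.085     ]
```

Request:
{"op": "jog_arm", "data": {"deltas": [{"fingers":1,"x":-2,"y":5,"z":-45,"twist":0},{"fingers":1,"x":-2,"y":5,"z":-85,"twist":0},{"fingers":1,"x":-2,"y":5,"z":-85,"twist":0},{"fingers":1,"x":-2,"y":5,"z":-85,"twist":0}]}}

```text
time: 1.65
ee_pos: [0.5268, 0.2292, 0.1629]
tcp_rot: [-138.1, 89.9, -141.0]
wrist_force: [0.1, 0.2, 0.2]
opening: 0.0853
```

```bash
python3 - <<'E'
from h import *
d=snap('wrist','w3'); o=d['obs'];print(o['time'],o['ee_pos'],o['wrist_force'])
out(np.clip(np.load('pics/w3.npy')[100:400,150:500].astype(float)*2,0,255).astype(np.uint8),'w3',None,2)
print(proj(d,[[.529,.2275,.136],[.529,.2275,.086]]))
E
```

```text
1.65 [0.526806   0.22917528 0.16293039] [0.09862681 0.24878076 0.2283623 ]
[[315.29761333 264.14285888]
 [316.3019306  228.92690707]]
```

View pics/w3.png

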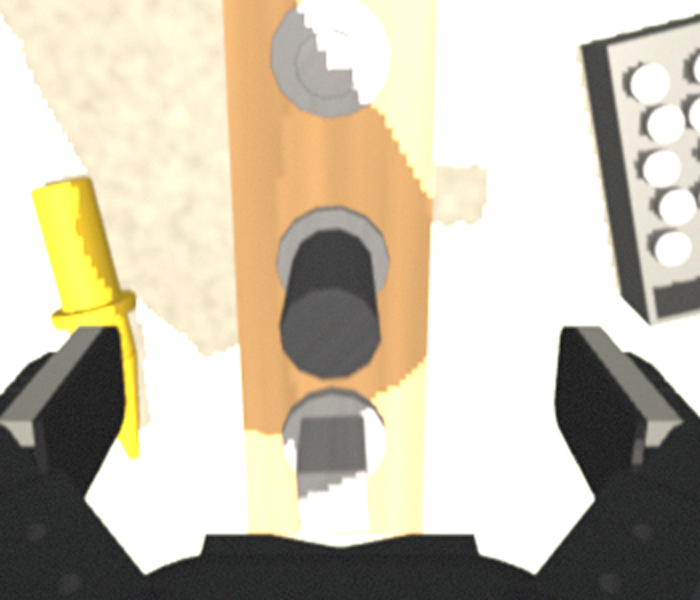

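Request:
{"op": "jog_arm", "data": {"deltas": [{"fingers":1,"x":2,"y":-2,"z":-30,"twist":0},{"fingers":1,"x":2,"y":-2,"z":-53,"twist":0},{"fingers":1,"x":2,"y":-2,"z":-53,"twist":0},{"fingers":1,"x":2,"y":-2,"z":-53,"twist":0}]}}

```text
time: 2.1
ee_pos: [0.5304, 0.2279, 0.1139]
tcp_rot: [14.1, 89.8, 11.3]
wrist_force: [-0.1, 0.4, 0.3]
opening: 0.0856
```

Request:
{"op": "jog_arm", "data": {"deltas": [{"fingers":0,"x":0,"y":0,"z":0,"twist":0},{"fingers":0,"x":0,"y":0,"z":0,"twist":0},{"fingers":0,"x":0,"y":0,"z":0,"twist":0},{"fingers":0,"x":0,"y":0,"z":0,"twist":0},{"fingers":0,"x":0,"y":0,"z":0,"twist":0},{"fingers":0,"x":0,"y":0,"z":0,"twist":0}], "grip_force": 90}}

```text
time: 2.7
ee_pos: [0.5306, 0.2279, 0.1145]
tcp_rot: [15.4, 89.8, 12.6]
wrist_force: [-1.1, -0.6, 5.0]
opening: 0.022
```

Request:
{"op": "jog_arm", "data": {"deltas": [{"fingers":0,"x":0,"y":0,"z":20,"twist":0},{"fingers":0,"x":0,"y":0,"z":50,"twist":0},{"fingers":0,"x":0,"y":0,"z":90,"twist":0},{"fingers":0,"x":0,"y":0,"z":110,"twist":0},{"fingers":0,"x":0,"y":0,"z":110,"twist":0},{"fingers":0,"x":0,"y":0,"z":110,"twist":0}]}}

```text
time: 3.3
ee_pos: [0.5304, 0.2279, 0.2232]
tcp_rot: [11.1, 89.8, 8.3]
wrist_force: [-0.0, 0.2, -2.3]
opening: 0.0222
```

```bash
python3 - <<'E'
from h import *
d=snap('wrist','w4'); o=d['obs'];print(o['time'],o['ee_pos'],o['wrist_force'],o['opening'])
d=snap('scene','s4');d=snap('top','t4')
out(np.clip(np.load('pics/w4.npy').astype(float)*1.8,0,255).astype(np.uint8),'w4')
crop('scene0','s4c',(350,60,550,260),3); crop('s4','s4c',(350,60,550,260),3)
print(bot.get_obs()['wrist_force'])
E
```

```text
3.3 [0.53044553 0.22786285 0.2231683 ] [-0.02241084  0.23501499 -2.28006459] 0.022155621277387325
[-0.15622895  0.94875343 -2.54566263]
```

View pics/w4.png

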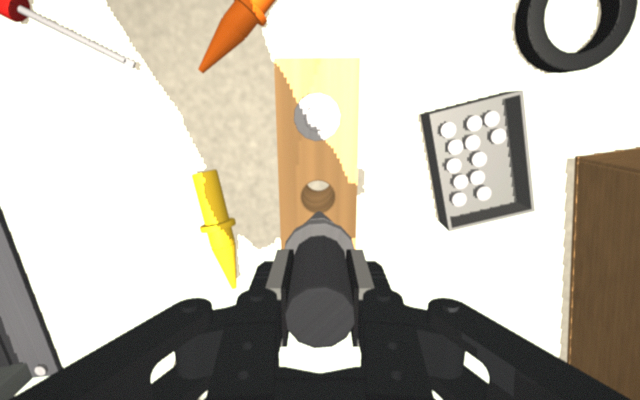

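View pics/s4c.png

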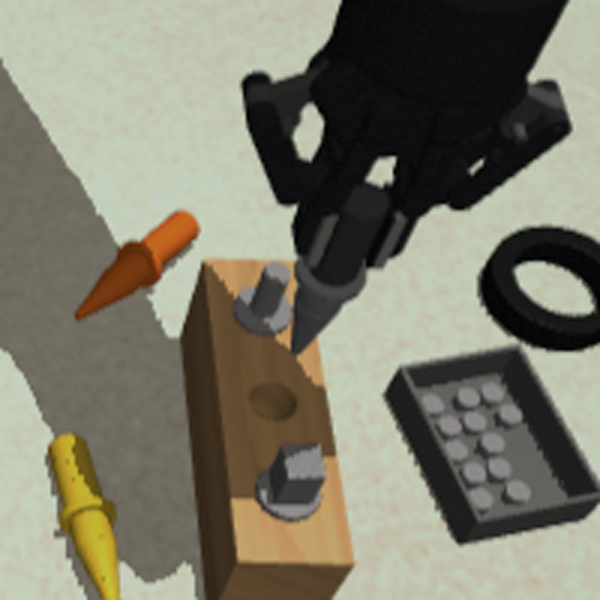

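```bash
python3 - <<'E'
from h import *
out(np.clip(np.load('pics/w4.npy')[180:370,240:400].astype(float)*2.5,0,255).astype(np.uint8),'w4c',None,4)
E
```

```text
(no output)
```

View pics/w4c.png

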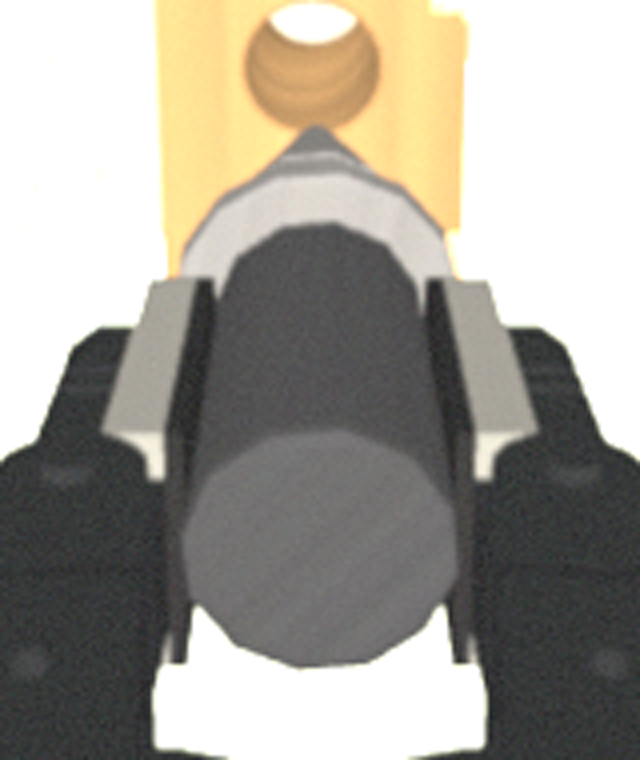

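```bash
python3 - <<'E'
from h import *
from scipy.optimize import least_squares
d=load('w4');o=d['obs'];p=o['ee_pos'];R=Ro.from_euler('xyz',o['tcp_rot'],degrees=True).as_matrix()
fx=np.array([.052**0,0,0]) # toward +x is toward image bottom? 
def model(v,zoff=None):
    c=p+np.array([v[0],v[1],v[2]]) # handle mid
    ax=np.array([np.sin(v[3]),np.sin(v[4]),1]);ax/=np.linalg.norm(ax)
    e=R[:,2]*-1 # away direction: test
    tip=c-94e-3*ax+e*2.5e-3
    top=c+25e-3*ax
    L=top+R[:,1]*12e-3; Rr=top-R[:,1]*12e-3
    nb=top+e*12e-3; nf=top-e*12e-3
    col=c-31e-3*ax+6e-3*ax+e*17e-3
    return proj(d,[tip,L,Rr,nb,nf,col])
m=model([0,0,0.001,0,0]);print(m.round(1))
obs=np.array([[319.25,211.5],[240+458/4,317],[240+184/4,317],[320,180+430/4],[320,180+666/4],[320,180+167/4]])
if abs(m[1,0]-obs[1,0])>abs(m[1,0]-obs[2,0]): obs[[1,2]]=obs[[2,1]]
sc=np.array([3,1,1,1,1,2.])[:,None]
print(obs)
for tilt in (0,1):
    f=lambda v:((model(np.r_[v[:3],v[3:]*tilt])-obs)*sc).ravel()
    s=least_squares(f,[0,0,0,0,0]);print((s.x[:3]*1000).round(2),np.degrees(s.x[3:]).round(2)*tilt,(model(np.r_[s.x[:3],s.x[3:]*tilt])-obs).round(1).tolist())
E
```

```text
[[318.7 213. ]
 [356.2 327.6]
 [280.6 327.7]
 [318.3 293.7]
 [318.4 359.8]
 [318.5 226.2]]
[[319.25 211.5 ]
 [354.5  317.  ]
 [286.   317.  ]
 [320.   287.5 ]
 [320.   346.5 ]
 [320.   221.75]]
[ 1.14  0.49 -6.82] [0. 0.] [[0.3, -0.3], [0.9, -0.2], [-1.4, -0.1], [0.0, -2.7], [0.0, 0.8], [-0.3, 1.3]]
[ 1.17  0.52 -6.87] [0.02 0.1 ] [[0.1, -0.3], [1.1, -0.2], [-1.1, -0.1], [0.3, -2.7], [0.2, 0.8], [-0.3, 1.3]]
```

Request:
{"op": "jog_arm", "data": {"deltas": [{"fingers":0,"x":20,"y":-40,"z":0,"twist":0},{"fingers":0,"x":40,"y":-85,"z":0,"twist":0},{"fingers":0,"x":60,"y":-130,"z":0,"twist":0},{"fingers":0,"x":80,"y":-175,"z":0,"twist":0},{"fingers":0,"x":100,"y":-220,"z":0,"twist":0},{"fingers":0,"x":120,"y":-265,"z":0,"twist":0},{"fingers":0,"x":138,"y":-310,"z":0,"twist":0},{"fingers":0,"x":155,"y":-350,"z":0,"twist":0},{"fingers":0,"x":160,"y":-376,"z":0,"twist":0},{"fingers":0,"x":160,"y":-376,"z":0,"twist":0}]}}

```text
time: 4.45
ee_pos: [0.6898, -0.1522, 0.2193]
tcp_rot: [-167.1, 89.8, -170.2]
wrist_force: [0.6, 1.2, -2.7]
opening: 0.0219
```

```bash
python3 - <<'E'
from h import *
d=snap('wrist','w5'); o=d['obs'];print(o['time'],o['ee_pos'],o['wrist_force'],o['opening'],o['q'])
R=Ro.from_euler('xyz',o['tcp_rot'],degrees=True).as_matrix();print(R.round(3))
out(np.clip(np.load('pics/w5.npy').astype(float)*1.5,0,255).astype(np.uint8),'w5')
E
```

```text
4.45 [ 0.68983181 -0.15215714  0.21930114] [ 0.59638405  1.22438864 -2.67098994] 0.021857679692296895 [-1.24158984e+01  2.80044077e+01  3.51875977e+01  9.73297236e+01
 -5.99446708e-02 -9.32805735e+00]
[[-0.003  0.054  0.999]
 [-0.     0.999 -0.054]
 [-1.    -0.001 -0.003]]
```

View pics/w5.png

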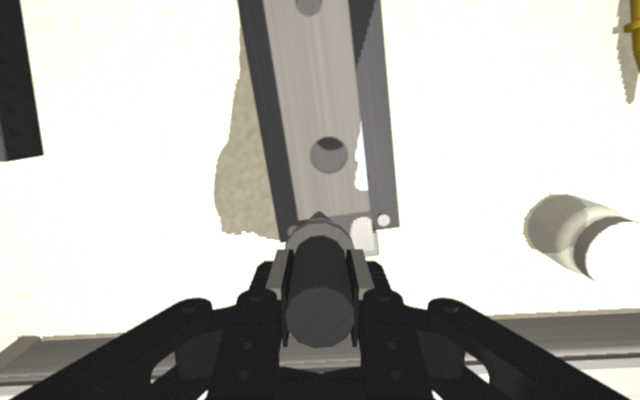

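```bash
python3 - <<'E'
from h import *
out(np.clip(np.load('pics/w5.npy')[130:180,300:360].astype(float)*2.0,0,255).astype(np.uint8),'w5c',None,10)
E
```

```text
(no output)
```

View pics/w5c.png

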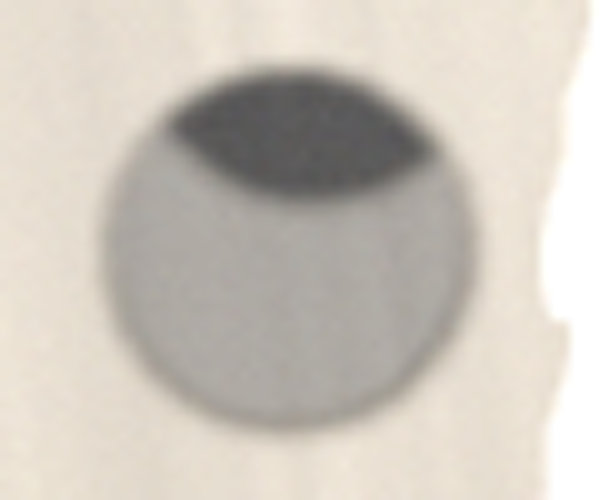

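```bash
python3 - <<'E'
from h import *
from scipy.optimize import least_squares
d=load('w5');o=d['obs'];p=o['ee_pos']
def px(q): return 300+q[0]/10-.45,130+q[1]/10-.45
B=[(103,250),(475,250),(290,66),(290,432),(160,120),(425,375),(430,130),(155,380)]
A=[(172,127),(200,152),(235,180),(270,195),(310,200),(360,192),(400,175),(433,155)]
def fit(pts,z,r,x0):
    P=np.array([atz(d,*px(q),z)[:2] for q in pts])
    s=least_squares(lambda c:np.hypot(*(P-c).T)-r,x0);return s.x,s.fun*1000
b,e=fit(B,.086,.013,[.655,-.148]);print('bracket hole',b,e.round(1))
r,e=fit(A,.078,.013,b+[-.012,0]);print('rail hole',r,e.round(1))
# z of drift hole freedom
P=np.array([atz(d,*px(q),.086)[:2] for q in B]);print('radius',np.hypot(*(P-P.mean(0)).T)*1000)
ex=np.array([np.cos(np.radians(-175.1)),np.sin(np.radians(-175.1))]);ey=np.array([-ex[1],ex[0]])
D=r-b;print('offset along',D@ex*1000,D@ey*1000)
print('move tip to mid lens', ((b+r)/2-p[:2]-[.0011,.0005])*1000,'tip to rail',(r-p[:2]-[.0011,.0005])*1000)
np.save('holes.npy',[b,r])
E
```

```text
bracket hole [ 0.65553767 -0.14343176] [0.4 0.4 0.2 0.  0.2 0.3 0.2 0.4]
rail hole [ 0.63973116 -0.14049357] [ 0.1 -0.2  0.   0.1  0.1 -0.1 -0.1  0.1]
radius [13.50008685 13.21223917 13.11460434 13.09603396 13.23317873 13.23118265
 13.08596689 13.49778714]
offset along 15.49777467513407 -4.277596195918611
move tip to mid lens [-43.29739509   9.69448324] tip to rail [-51.2006521   11.16357855]
```

Request:
{"op": "jog_arm", "data": {"deltas": [{"fingers":0,"x":-20,"y":5,"z":0,"twist":0},{"fingers":0,"x":-43,"y":10,"z":-10,"twist":0},{"fingers":0,"x":-43,"y":10,"z":-20,"twist":0},{"fingers":0,"x":-43,"y":10,"z":-20,"twist":0},{"fingers":0,"x":-43,"y":10,"z":-20,"twist":0},{"fingers":0,"x":-43,"y":10,"z":-20,"twist":0},{"fingers":0,"x":-43,"y":10,"z":-20,"twist":0}]}}

```text
time: 5.2
ee_pos: [0.6473, -0.1401, 0.2001]
tcp_rot: [179.3, 89.9, 176.3]
wrist_force: [0.6, -1.1, -3.2]
opening: 0.0223
```

```bash
python3 - <<'E'
from h import *
d=snap('wrist','w6'); o=d['obs'];print(o['time'],o['ee_pos'],o['wrist_force'],o['opening'])
b,r=np.load('holes.npy'); p=o['ee_pos']
print('to mid',((b+r)/2-p[:2]-[.0011,.0005])*1000)
out(np.clip(np.load('pics/w6.npy')[140:360,220:420].astype(float)*2.5,0,255).astype(np.uint8),'w6',None,2.7)
snap('scene','s6');crop('s6','s6',(150,160,280,340),3.3)
snap('top','t6');crop('t6','t6',(370,110,470,260),4)
E
```

```text
5.2 [ 0.64725519 -0.14008853  0.20011039] [ 0.6316636  -1.08118144 -3.22623144] 0.022325713336806798
to mid [-0.72077585 -2.37413552]
```

View pics/w6.png

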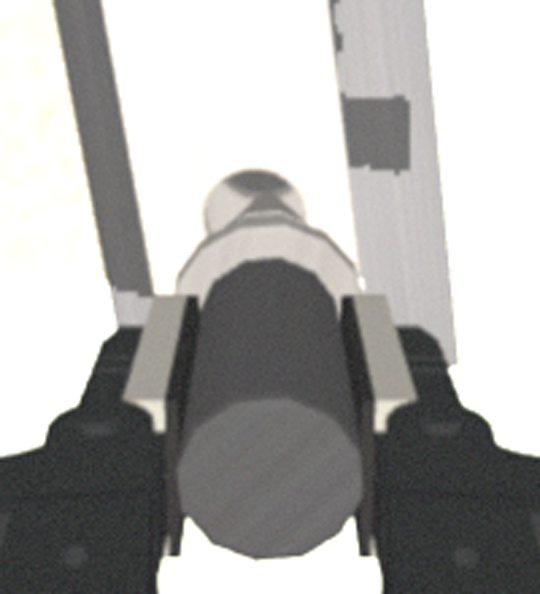

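View pics/s6.png

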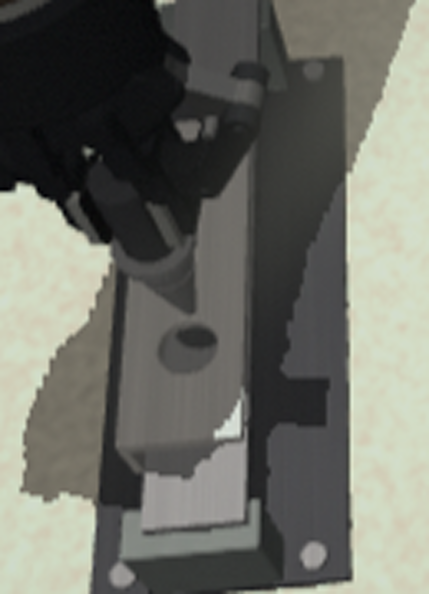

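Request:
{"op": "jog_arm", "data": {"deltas": [{"fingers":0,"x":-1,"y":-2.5,"z":-6,"twist":0},{"fingers":0,"x":-1,"y":-2.5,"z":-10,"twist":0},{"fingers":0,"x":-1,"y":-2.5,"z":-10,"twist":0},{"fingers":0,"x":-1,"y":-2.5,"z":-10,"twist":0}]}}

```text
time: 5.75
ee_pos: [0.6458, -0.1427, 0.1897]
tcp_rot: [175.9, 89.9, 172.9]
wrist_force: [-0.1, 0.3, -3.6]
opening: 0.0225
```

```bash
python3 - <<'E'
from h import *
d=snap('wrist','w7'); o=d['obs'];print(o['time'],o['ee_pos'],o['wrist_force'],o['opening'])
b,r=np.load('holes.npy'); p=o['ee_pos']
print('to mid',((b+r)/2-p[:2]-[.0011,.0005])*1000)
im=np.clip(np.load('pics/w7.npy').astype(float)*2.2,0,255).astype(np.uint8)
t=np.linspace(0,2*np.pi,60)
for c,z,col in((b,.086,(255,0,0)),(r,.078,(0,255,0))):
    q=proj(d,np.c_[c[0]+.013*np.cos(t),c[1]+.013*np.sin(t),0*t+z])
    for a in q: cv2.circle(im,tuple(int(round(k)) for k in a),0,col,-1)
out(im[140:260,260:380],'w7',None,5)
snap('scene','s7');crop('s7','s7',(150,160,280,340),3.3)
E
```

```text
5.75 [ 0.64582279 -0.14272895  0.18967014] [-0.12703106  0.34648038 -3.58449568] 0.02247623697988541
to mid [0.71162778 0.26629242]
```

View pics/w7.png

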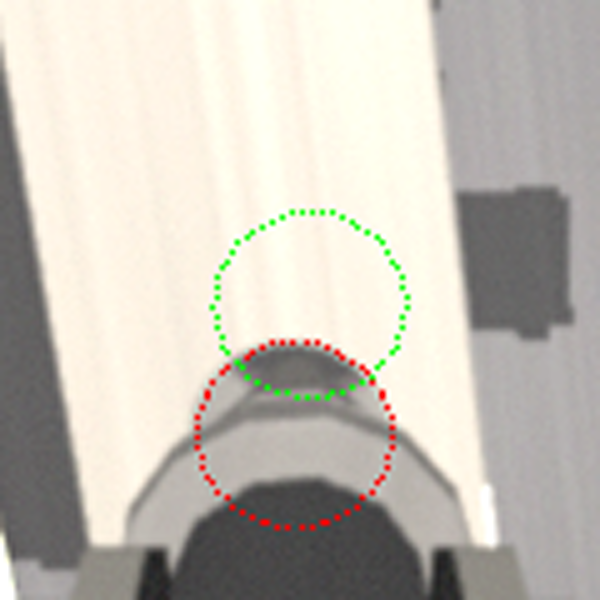

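View pics/s7.png

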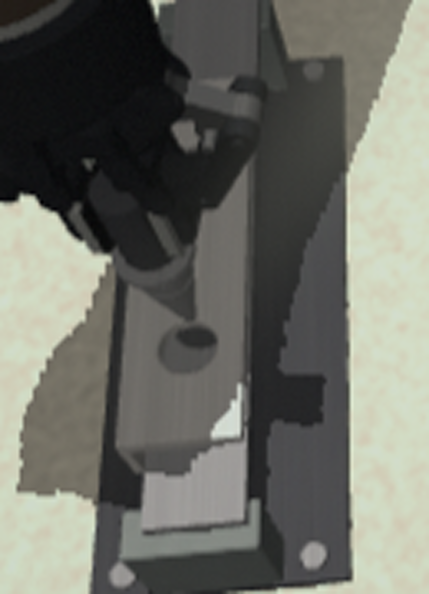

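Request:
{"op": "jog_arm", "data": {"deltas": [{"fingers":0,"x":0.5,"y":0,"z":-4,"twist":0},{"fingers":0,"x":0.5,"y":0,"z":-8,"twist":0},{"fingers":0,"x":0.5,"y":0,"z":-11,"twist":0},{"fingers":0,"x":0.5,"y":0,"z":-13,"twist":0},{"fingers":0,"x":0.5,"y":0,"z":-13,"twist":0},{"fingers":0,"x":0.5,"y":0,"z":-13,"twist":0}]}}

```text
time: 6.45
ee_pos: [0.6466, -0.1427, 0.1771]
tcp_rot: [177.1, 89.9, 174.1]
wrist_force: [1.2, 0.2, -2.6]
opening: 0.0221
```

Request:
{"op": "jog_arm", "data": {"deltas": [{"fingers":0,"x":0,"y":0,"z":-2,"twist":0},{"fingers":0,"x":0,"y":0,"z":-4,"twist":0},{"fingers":0,"x":0,"y":0,"z":-6,"twist":0},{"fingers":0,"x":0,"y":0,"z":-6,"twist":0},{"fingers":0,"x":0,"y":0,"z":-6,"twist":0}]}}

```text
time: 6.95
ee_pos: [0.6469, -0.1427, 0.1713]
tcp_rot: [178.3, 90.0, 175.3]
wrist_force: [5.3, -0.3, -0.4]
opening: 0.0223
```

Request:
{"op": "jog_arm", "data": {"deltas": [{"fingers":0,"x":-0.5,"y":0.1,"z":-2,"twist":0},{"fingers":0,"x":-1.0,"y":0.2,"z":-4,"twist":0},{"fingers":0,"x":-1.4,"y":0.3,"z":-6,"twist":0},{"fingers":0,"x":-1.4,"y":0.3,"z":-6,"twist":0}]}}

```text
time: 7.35
ee_pos: [0.6469, -0.1426, 0.1664]
tcp_rot: [-9.1, 89.8, -12.1]
wrist_force: [7.8, -0.6, 3.4]
opening: 0.0224
```

Request:
{"op": "jog_arm", "data": {"deltas": [{"fingers":0,"x":-0.7,"y":0.1,"z":-2,"twist":0},{"fingers":0,"x":-1.4,"y":0.3,"z":-4,"twist":0},{"fingers":0,"x":-2,"y":0.4,"z":-6,"twist":0},{"fingers":0,"x":-2,"y":0.4,"z":-6,"twist":0}]}}

```text
time: 7.75
ee_pos: [0.6469, -0.1426, 0.1626]
tcp_rot: [-8.2, 89.4, -11.2]
wrist_force: [10.8, -1.4, 6.7]
opening: 0.0222
```

Request:
{"op": "jog_arm", "data": {"deltas": [{"fingers":0,"x":-1,"y":0.2,"z":-2,"twist":0},{"fingers":0,"x":-2,"y":0.4,"z":-4,"twist":0},{"fingers":0,"x":-3,"y":0.5,"z":-6,"twist":0},{"fingers":0,"x":-3,"y":0.5,"z":-6,"twist":0},{"fingers":0,"x":-3,"y":0.5,"z":-6,"twist":0}]}}

```text
time: 8.25
ee_pos: [0.646, -0.1425, 0.1594]
tcp_rot: [-8.5, 89.0, -11.5]
wrist_force: [9.9, -1.8, 9.4]
opening: 0.0223
```

```bash
python3 - <<'E'
from h import *
d=snap('wrist','w8'); o=d['obs'];print(o['time'],o['ee_pos'],o['wrist_force'],o['torque'],o['opening'])
R=Ro.from_euler('xyz',o['tcp_rot'],degrees=True).as_matrix();print(R.round(3))
out(np.clip(np.load('pics/w8.npy')[140:360,220:420].astype(float)*2.5,0,255).astype(np.uint8),'w8',None,2.7)
snap('scene','s8');crop('s8','s8',(150,160,280,340),3.3)
E
```

```text
8.25 [ 0.64597875 -0.14251841  0.15941726] [ 9.86072623 -1.83689906  9.35338282] [-0.37751171 -2.48482632 -0.00281614] 0.022337924335291266
[[ 0.017  0.052  0.998]
 [-0.003  0.999 -0.052]
 [-1.    -0.003  0.017]]
```

View pics/w8.png

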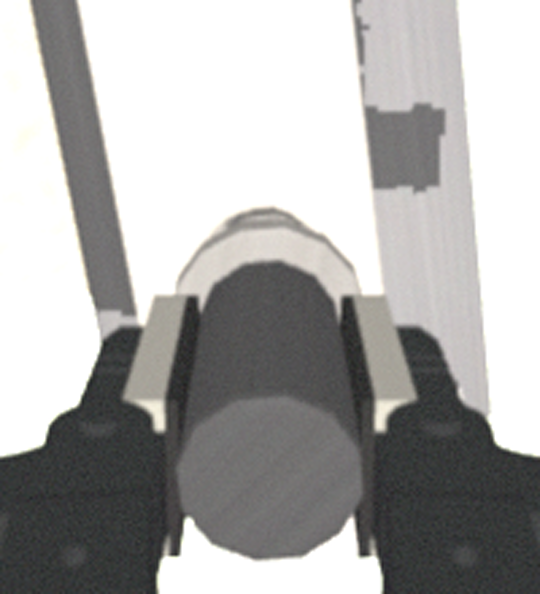

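View pics/s8.png

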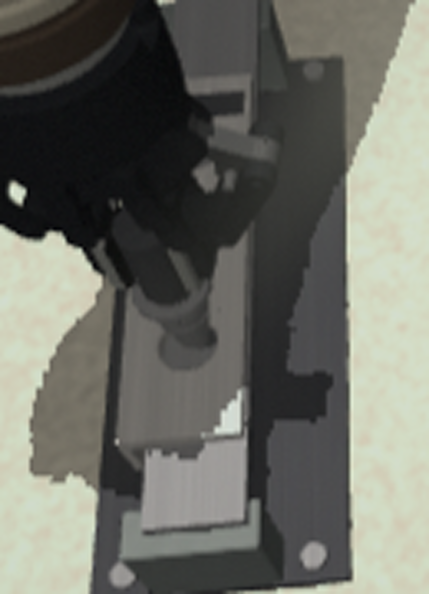

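Request:
{"op": "jog_arm", "data": {"deltas": [{"fingers":0,"x":-1,"y":0.2,"z":-3,"twist":0},{"fingers":0,"x":-2,"y":0.4,"z":-6,"twist":0},{"fingers":0,"x":-2.5,"y":0.5,"z":-8,"twist":0},{"fingers":0,"x":-2.5,"y":0.5,"z":-8,"twist":0},{"fingers":0,"x":-2.5,"y":0.5,"z":-8,"twist":0}]}}

```text
time: 8.85
ee_pos: [0.6452, -0.1425, 0.1546]
tcp_rot: [-9.3, 88.6, -12.3]
wrist_force: [5.8, -1.8, 13.1]
opening: 0.0221
```

```bash
python3 - <<'E'
from h import *
d=snap('wrist','w9'); o=d['obs'];print(o['time'],o['ee_pos'],o['wrist_force'],o['torque'],o['opening'])
out(np.clip(np.load('pics/w9.npy')[180:370,240:400].astype(float)*2.5,0,255).astype(np.uint8),'w9',None,4)
E
```

```text
8.85 [ 0.64516539 -0.14247014  0.15461685] [ 5.82338649 -1.76258041 13.07866257] [-0.29163571 -1.67804679  0.02490794] 0.022062876617330873
```

View pics/w9.png

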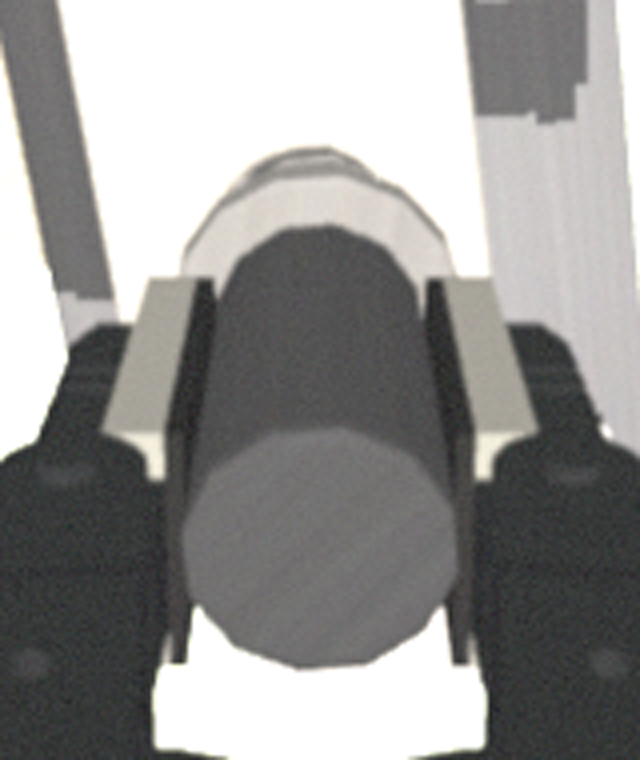

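Request:
{"op": "jog_arm", "data": {"deltas": [{"fingers":0,"x":-1,"y":0.2,"z":-3,"twist":0},{"fingers":0,"x":-2,"y":0.4,"z":-6,"twist":0},{"fingers":0,"x":-3,"y":0.6,"z":-8,"twist":0},{"fingers":0,"x":-3,"y":0.6,"z":-8,"twist":0},{"fingers":0,"x":-3,"y":0.6,"z":-8,"twist":0}]}}

```text
time: 9.4
ee_pos: [0.6439, -0.1424, 0.15]
tcp_rot: [-9.8, 88.2, -12.8]
wrist_force: [6.2, -0.0, 13.4]
opening: 0.0223
```

Request:
{"op": "jog_arm", "data": {"deltas": [{"fingers":0,"x":0,"y":0.1,"z":-3,"twist":0},{"fingers":0,"x":0,"y":0.2,"z":-5,"twist":0},{"fingers":0,"x":-0.3,"y":0.2,"z":-6,"twist":0},{"fingers":0,"x":-0.6,"y":0.3,"z":-7,"twist":0},{"fingers":0,"x":-0.8,"y":0.3,"z":-8,"twist":0},{"fingers":0,"x":-1,"y":0.3,"z":-9,"twist":0},{"fingers":0,"x":-1.2,"y":0.4,"z":-10,"twist":0}]}}

```text
time: 10.1
ee_pos: [0.6436, -0.1423, 0.1447]
tcp_rot: [-10.0, 87.9, -13.0]
wrist_force: [-1.8, 0.8, 22.8]
opening: 0.0222
```

Request:
{"op": "jog_arm", "data": {"deltas": [{"fingers":0,"x":-0.2,"y":0,"z":-3,"twist":0},{"fingers":0,"x":-0.5,"y":0.1,"z":-5,"twist":0},{"fingers":0,"x":-0.8,"y":0.2,"z":-6,"twist":0},{"fingers":0,"x":-1.2,"y":0.3,"z":-7,"twist":0},{"fingers":0,"x":-1.6,"y":0.3,"z":-8,"twist":0},{"fingers":0,"x":-1.8,"y":0.3,"z":-9,"twist":0},{"fingers":0,"x":-2,"y":0.4,"z":-9,"twist":0}]}}

```text
time: 10.8
ee_pos: [0.6425, -0.1421, 0.1402]
tcp_rot: [-9.9, 87.6, -12.9]
wrist_force: [-1.3, 0.9, 22.3]
opening: 0.0218
```

Request:
{"op": "jog_arm", "data": {"deltas": [{"fingers":0,"x":-0.4,"y":0,"z":-3,"twist":0},{"fingers":0,"x":-0.8,"y":0.1,"z":-5,"twist":0},{"fingers":0,"x":-1.2,"y":0.2,"z":-6,"twist":0},{"fingers":0,"x":-1.6,"y":0.3,"z":-7,"twist":0},{"fingers":0,"x":-2,"y":0.3,"z":-8,"twist":0},{"fingers":0,"x":-2.3,"y":0.3,"z":-9,"twist":0},{"fingers":0,"x":-2.5,"y":0.4,"z":-9,"twist":0}]}}

```text
time: 11.5
ee_pos: [0.6407, -0.1418, 0.1343]
tcp_rot: [-9.8, 87.3, -12.8]
wrist_force: [1.0, 0.6, 14.2]
opening: 0.0223
```

```bash
python3 - <<'E'
from h import *
d=snap('wrist','w10'); o=d['obs'];print(o['time'],o['ee_pos'],o['wrist_force'],o['torque'],o['opening'])
out(np.clip(np.load('pics/w10.npy')[120:370,200:440].astype(float)*2.5,0,255).astype(np.uint8),'w10',None,2.2)
snap('scene','s10');crop('s10','s10',(150,160,280,340),3.3)
E
```

```text
11.5 [ 0.64072994 -0.141843    0.13426458] [ 1.03923759  0.58069921 14.20943961] [ 0.08713469 -0.44587875  0.05565696] 0.022265824501853305
```

View pics/w10.png

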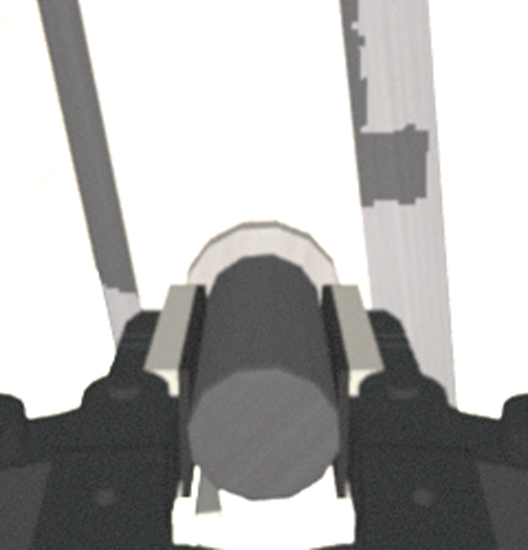

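View pics/s10.png

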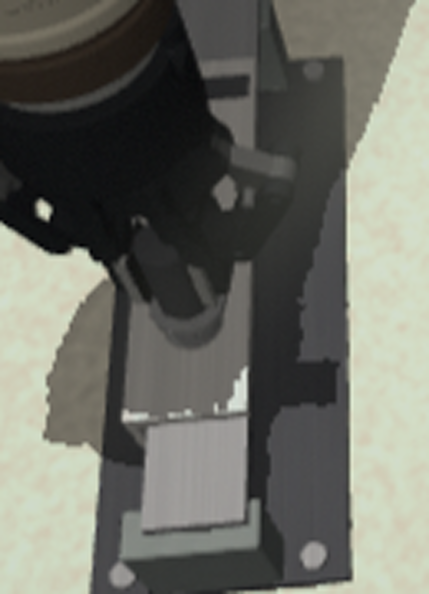

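Request:
{"op": "jog_arm", "data": {"deltas": [{"fingers":0,"x":-0.2,"y":0,"z":-3,"twist":0},{"fingers":0,"x":-0.4,"y":0.1,"z":-5,"twist":0},{"fingers":0,"x":-0.6,"y":0.2,"z":-6,"twist":0},{"fingers":0,"x":-0.8,"y":0.3,"z":-7,"twist":0},{"fingers":0,"x":-1,"y":0.3,"z":-8,"twist":0},{"fingers":0,"x":-1,"y":0.3,"z":-8,"twist":0}]}}

```text
time: 12.2
ee_pos: [0.6402, -0.1415, 0.1299]
tcp_rot: [-9.6, 87.1, -12.6]
wrist_force: [-2.3, 2.3, 19.7]
opening: 0.0222
```

Request:
{"op": "jog_arm", "data": {"deltas": [{"fingers":0,"x":0,"y":-0.1,"z":-3,"twist":0},{"fingers":0,"x":0,"y":-0.2,"z":-5,"twist":0},{"fingers":0,"x":0,"y":-0.2,"z":-6,"twist":0},{"fingers":0,"x":0,"y":-0.2,"z":-7,"twist":0},{"fingers":0,"x":0,"y":-0.2,"z":-8,"twist":0}]}}

```text
time: 12.7
ee_pos: [0.64, -0.1415, 0.1248]
tcp_rot: [-9.2, 87.0, -12.2]
wrist_force: [-4.2, 3.2, 17.2]
opening: 0.022
```

Request:
{"op": "jog_arm", "data": {"deltas": [{"fingers":0.15,"x":0,"y":0,"z":0,"twist":0},{"fingers":0.5,"x":0,"y":0,"z":0,"twist":0},{"fingers":0.6,"x":0,"y":0,"z":0,"twist":0},{"fingers":0.6,"x":0,"y":0,"z":0,"twist":0}]}}

```text
time: 13.1
ee_pos: [0.6397, -0.1414, 0.1244]
tcp_rot: [-9.2, 87.0, -12.2]
wrist_force: [-0.0, 0.8, -0.2]
opening: 0.0514
```

```bash
python3 - <<'E'
from h import *
d=snap('wrist','w11'); o=d['obs'];print(o['time'],o['ee_pos'],o['tcp_rot'],o['wrist_force'],o['torque'],o['opening'])
out(np.clip(np.load('pics/w11.npy')[120:370,200:440].astype(float)*2.5,0,255).astype(np.uint8),'w11',None,2.2)
snap('scene','s11');crop('s11','s11',(150,160,280,340),3.3)
E
```

```text
13.1 [ 0.6396604  -0.14142547  0.1243638 ] [ -9.21637754  87.019101   -12.21592337] [-0.04572284  0.83763301 -0.17398631] [ 0.00916273  0.08606395 -0.04932609] 0.05139948266532571
```

View pics/w11.png

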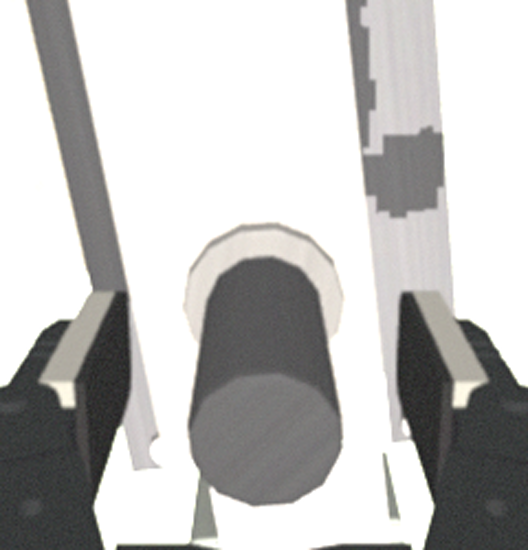

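View pics/s11.png

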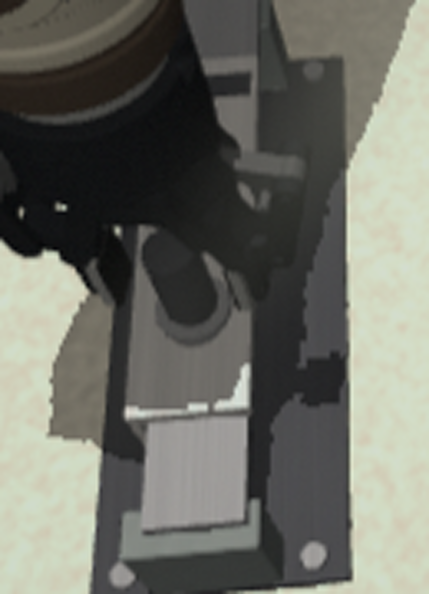

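Request:
{"op": "jog_arm", "data": {"deltas": [{"fingers":0.8,"x":0,"y":0.5,"z":10,"twist":0},{"fingers":0.8,"x":0,"y":0.5,"z":35,"twist":0},{"fingers":0.8,"x":-1,"y":0.5,"z":60,"twist":0},{"fingers":0.8,"x":-1,"y":0.5,"z":60,"twist":0},{"fingers":0,"x":-1,"y":0.5,"z":60,"twist":0},{"fingers":0,"x":-1,"y":0.5,"z":60,"twist":0},{"fingers":0,"x":-1,"y":0.5,"z":60,"twist":0},{"fingers":0,"x":-1,"y":0.5,"z":60,"twist":0},{"fingers":0,"x":-1,"y":0.5,"z":60,"twist":0},{"fingers":0,"x":-1,"y":0.5,"z":60,"twist":0}]}}

```text
time: 14.2
ee_pos: [0.6387, -0.1409, 0.1842]
tcp_rot: [-9.2, 87.0, -12.2]
wrist_force: [0.0, 0.3, 0.3]
opening: 0.0
```

```bash
python3 - <<'E'
from h import *
d=snap('wrist','w12'); o=d['obs'];print(o['time'],o['ee_pos'],o['tcp_rot'],o['wrist_force'],o['opening'])
out(np.clip(np.load('pics/w12.npy').astype(float)*2,0,255).astype(np.uint8),'w12')
snap('scene','s12');crop('s12','s12',(150,130,280,310),3.3)
snap('top','t12')
crop('t12','t12',(370,110,470,260),4)
E
```

```text
14.2 [ 0.63870647 -0.14092152  0.18423305] [ -9.20436475  87.02314259 -12.20274352] [0.00785803 0.30400639 0.29975274] 2.619398230110282e-05
```

View pics/w12.png

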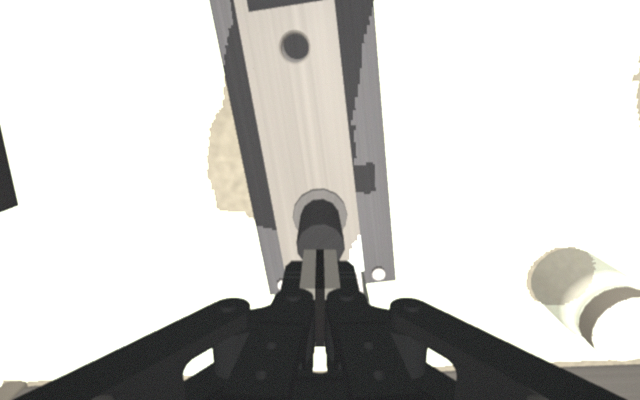

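View pics/s12.png

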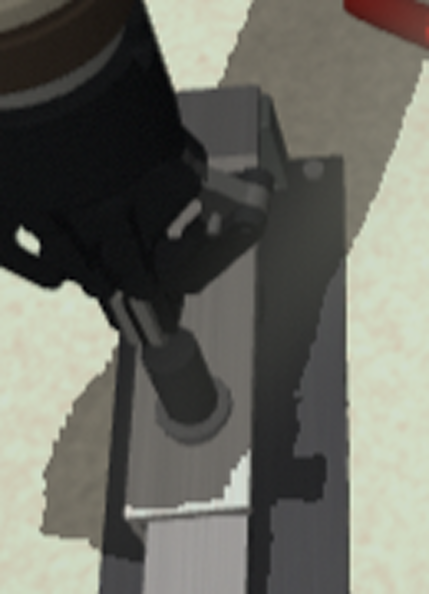

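```bash
python3 - <<'E'
from h import *
out(np.clip(np.load('pics/w12.npy')[160:300,260:380].astype(float)*3,0,255).astype(np.uint8),'w12c',None,5)
d=load('w12')
for g in (.003,.006):
  print(g,proj(d,[[.6405,-.141,.092+g],[.6405,-.141,.142+g]]).round(1).tolist())
p=d['obs']['ee_pos'];R=Ro.from_euler('xyz',d['obs']['tcp_rot'],degrees=True).as_matrix();print('fingertip',p+R[:,0]*.017,proj(d,p+R[:,0]*.017))
E
```

```text
0.003 [[320.0, 214.6], [319.3, 248.8]]
0.006 [[319.9, 216.2], [319.3, 251.4]]
fingertip [ 0.63956938 -0.14110813  0.16725599] [[318.58150679 268.79084389]]
```

View pics/w12c.png

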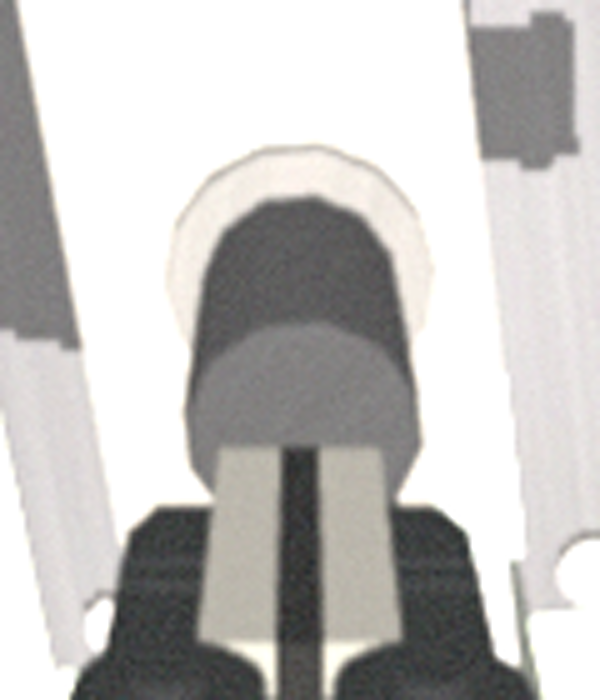

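Request:
{"op": "jog_arm", "data": {"deltas": [{"fingers":0,"x":0,"y":0,"z":-6,"twist":0},{"fingers":0,"x":0,"y":0,"z":-11,"twist":0},{"fingers":0,"x":0,"y":0,"z":-15,"twist":0},{"fingers":0,"x":0,"y":0,"z":-18,"twist":0},{"fingers":0,"x":0,"y":0,"z":-20,"twist":0},{"fingers":0,"x":0,"y":0,"z":-21,"twist":0},{"fingers":0,"x":0,"y":0,"z":-22,"twist":0}]}}

```text
time: 15.05
ee_pos: [0.6393, -0.1411, 0.1636]
tcp_rot: [-9.3, 86.9, -12.3]
wrist_force: [0.4, 0.3, 10.0]
opening: -0.0002
```

Request:
{"op": "jog_arm", "data": {"deltas": [{"fingers":0,"x":0,"y":0,"z":-2,"twist":0},{"fingers":0,"x":0,"y":0,"z":-3,"twist":0},{"fingers":0,"x":0,"y":0,"z":-4,"twist":0},{"fingers":0,"x":0,"y":0,"z":-5,"twist":0},{"fingers":0,"x":0,"y":0,"z":-6,"twist":0}]}}

```text
time: 15.55
ee_pos: [0.6404, -0.1414, 0.1601]
tcp_rot: [-9.3, 86.6, -12.3]
wrist_force: [0.9, -1.0, 10.8]
opening: -0.0
```

Request:
{"op": "jog_arm", "data": {"deltas": [{"fingers":0,"x":-0.5,"y":0,"z":-2,"twist":0},{"fingers":0,"x":-0.5,"y":0,"z":-3,"twist":0},{"fingers":0,"x":-0.5,"y":0,"z":-4,"twist":0},{"fingers":0,"x":-0.5,"y":0,"z":-5,"twist":0}]}}

```text
time: 15.95
ee_pos: [0.6417, -0.1418, 0.1588]
tcp_rot: [-9.4, 86.2, -12.4]
wrist_force: [0.3, -0.8, 19.2]
opening: 0.0003
```

Request:
{"op": "jog_arm", "data": {"deltas": [{"fingers":0,"x":-0.5,"y":0,"z":-3,"twist":0},{"fingers":0,"x":-0.5,"y":0,"z":-5,"twist":0},{"fingers":0,"x":-0.5,"y":0,"z":-6,"twist":0}]}}

```text
time: 16.25
ee_pos: [0.6428, -0.1421, 0.1582]
tcp_rot: [-9.2, 85.7, -12.2]
wrist_force: [-5.3, 1.7, 30.1]
opening: 0.0
```

Request:
{"op": "jog_arm", "data": {"deltas": [{"fingers":0,"x":0,"y":0,"z":20,"twist":0},{"fingers":0.5,"x":-30,"y":0,"z":60,"twist":0},{"fingers":1,"x":-60,"y":20,"z":90,"twist":0},{"fingers":1,"x":-60,"y":50,"z":90,"twist":0},{"fingers":1,"x":-60,"y":70,"z":90,"twist":0},{"fingers":1,"x":-60,"y":70,"z":90,"twist":0},{"fingers":1,"x":-60,"y":70,"z":90,"twist":0}]}}

```text
time: 16.95
ee_pos: [0.5828, -0.0719, 0.2483]
tcp_rot: [-9.4, 85.7, -12.3]
wrist_force: [0.7, 0.2, 0.7]
opening: 0.0845
```

```bash
python3 - <<'E'
from h import *
o=bot.get_obs();print(o['time'],o['ee_pos'],o['tcp_rot'],o['wrist_force'],o['q'])
R=Ro.from_euler('xyz',o['tcp_rot'],degrees=True).as_matrix();print(R.round(3))
snap('wrist','w13')
snap('scene','s13');crop('s13','s13',(170,140,270,320),3.3)
snap('top','t13')
crop('t13','t13',(370,110,470,260),4)
E
```

```text
16.95 [ 0.58281201 -0.07193794  0.24826153] [ -9.39854806  85.73447323 -12.34131543] [0.70005555 0.18323159 0.72242821] [-6.8504698   5.88631804 10.92637952 90.79403533 -0.40778076 -3.92281914]
[[ 0.073  0.052  0.996]
 [-0.016  0.999 -0.051]
 [-0.997 -0.012  0.073]]
```

View pics/s13.png

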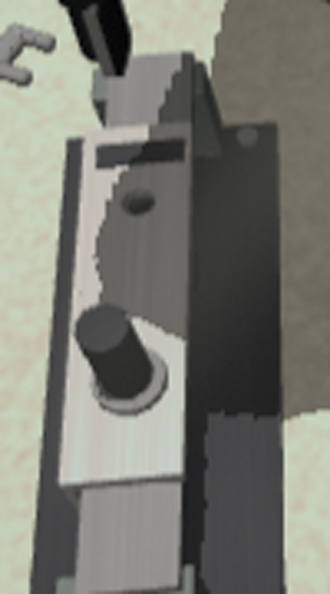

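View pics/t13.png

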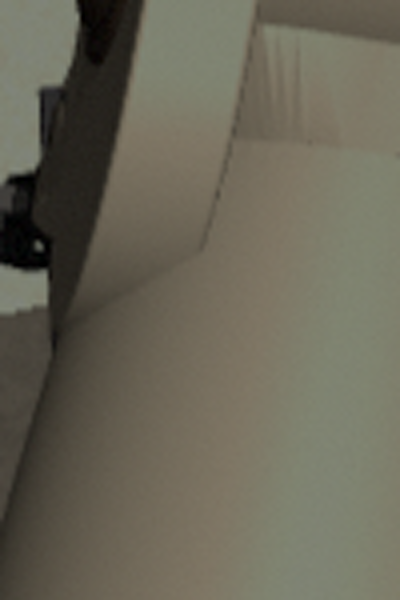

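View pics/w13.png

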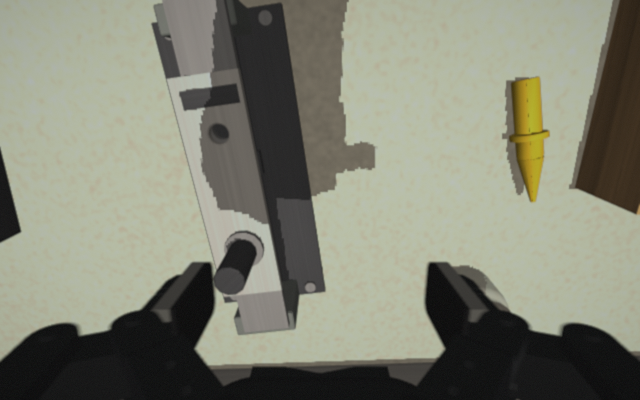

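Request:
{"op": "jog_arm", "data": {"deltas": [{"fingers":1,"x":-15,"y":45,"z":0,"twist":0},{"fingers":1,"x":-35,"y":90,"z":0,"twist":0},{"fingers":1,"x":-55,"y":135,"z":0,"twist":0},{"fingers":1,"x":-75,"y":180,"z":-10,"twist":0},{"fingers":1,"x":-95,"y":225,"z":-20,"twist":0},{"fingers":1,"x":-110,"y":270,"z":-40,"twist":0},{"fingers":1,"x":-113,"y":302,"z":-60,"twist":0},{"fingers":1,"x":-113,"y":302,"z":-70,"twist":0},{"fingers":1,"x":-113,"y":302,"z":-70,"twist":0},{"fingers":1,"x":-113,"y":302,"z":-70,"twist":0}]}}

```text
time: 18.1
ee_pos: [0.4702, 0.2283, 0.1782]
tcp_rot: [-9.6, 85.8, -12.7]
wrist_force: [-0.5, -0.2, 0.3]
opening: 0.0853
```

```bash
python3 - <<'E'
from h import *
d=snap('wrist','w14');o=d['obs'];print(o['time'],o['ee_pos'],o['tcp_rot'],o['wrist_force'])
out(np.clip(np.load('pics/w14.npy')[150:400,200:440].astype(float)*2,0,255).astype(np.uint8),'w14',None,2.4)
print(proj(d,[[.4701,.2304,.085],[.4701,.2304,.1185]]))
d=snap('scene','s14');crop('s14','s14b',(170,140,270,320),3.3)
d=snap('top','t14');crop('t14','t14b',(370,110,470,260),4)
E
```

```text
18.1 [0.47023585 0.22826572 0.17822899] [ -9.63753656  85.76855251 -12.74365545] [-0.51553854 -0.15253069  0.29501261]
[[323.96905493 206.40527422]
 [323.98044596 227.09814328]]
```

View pics/w14.png

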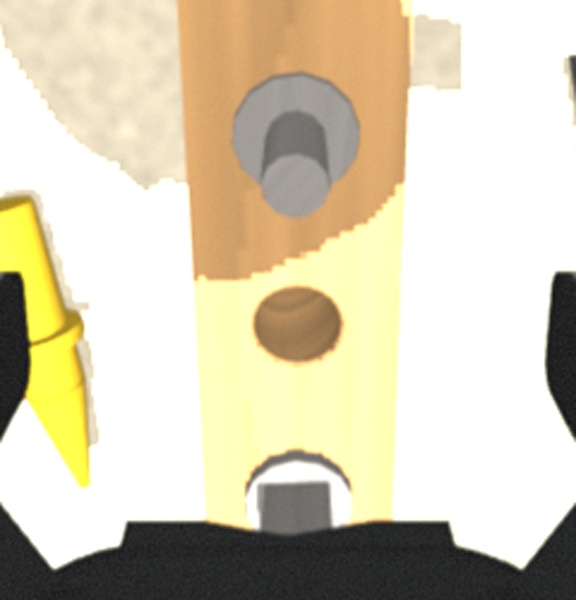

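View pics/s14b.png

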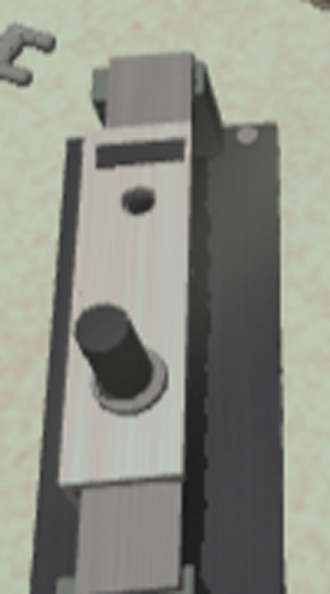

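View pics/t14b.png

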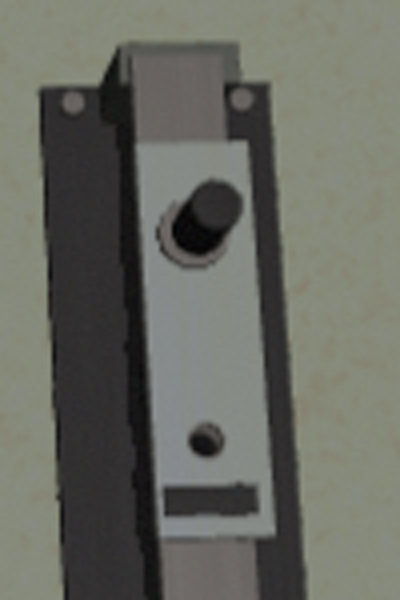

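Request:
{"op": "jog_arm", "data": {"deltas": [{"fingers":1,"x":-0.5,"y":2,"z":-30,"twist":0},{"fingers":1,"x":-0.5,"y":2,"z":-60,"twist":0},{"fingers":1,"x":-0.5,"y":2,"z":-68,"twist":0},{"fingers":1,"x":-0.5,"y":2,"z":-68,"twist":0},{"fingers":1,"x":-0.5,"y":2,"z":-68,"twist":0},{"fingers":1,"x":-0.5,"y":2,"z":-68,"twist":0}]}}

```text
time: 18.85
ee_pos: [0.4709, 0.2306, 0.1127]
tcp_rot: [-7.6, 85.6, -10.7]
wrist_force: [-0.4, 0.2, 0.4]
opening: 0.0851
```

```bash
python3 - <<'E'
from h import *
d=snap('wrist','w15');o=d['obs'];print(o['time'],o['ee_pos'],o['tcp_rot'],o['wrist_force'])
out(np.clip(np.load('pics/w15.npy').astype(float)*1.7,0,255).astype(np.uint8),'w15')
# drift uprightness check
for n,c in (('s14',(170,140,3.3,[(130,380),(103,328)])),('t14',(370,110,4,[(192,235),(214,207)]))):
    dd=load(n)
    print(n,[(c[0]+a/c[2],c[1]+b/c[2]) for a,b in c[3]],proj(dd,[[.6405,-.141,.092],[.6405,-.141,.142]]).round(1).tolist())
E
```

```text
18.85 [0.47089763 0.23057752 0.11274834] [ -7.5726022   85.59367737 -10.73421316] [-0.43702967  0.1916468   0.43929008]
s14 [(209.3939393939394, 255.15151515151516), (201.21212121212122, 239.3939393939394)] [[208.8, 252.8], [200.6, 237.5]]
t14 [(418.0, 168.75), (423.5, 161.75)] [[417.1, 168.3], [422.7, 161.1]]
```

View pics/w15.png

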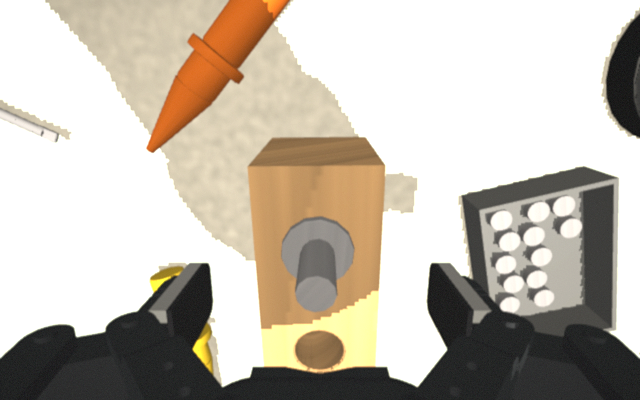

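Request:
{"op": "jog_arm", "data": {"deltas": [{"fingers":0,"x":-0.5,"y":-0.5,"z":-2,"twist":0},{"fingers":0,"x":-0.5,"y":-0.5,"z":-2,"twist":0},{"fingers":0,"x":-0.5,"y":-0.5,"z":-2,"twist":0},{"fingers":0,"x":-0.5,"y":-0.5,"z":-2,"twist":0},{"fingers":0,"x":-0.5,"y":-0.5,"z":-2,"twist":0},{"fingers":0,"x":-0.5,"y":-0.5,"z":-2,"twist":0},{"fingers":0,"x":-0.5,"y":-0.5,"z":-2,"twist":0}], "grip_force": 60}}

```text
time: 19.6
ee_pos: [0.4703, 0.2301, 0.1106]
tcp_rot: [-7.6, 85.6, -10.8]
wrist_force: [-0.0, -0.4, 1.6]
opening: 0.0138
```

Request:
{"op": "jog_arm", "data": {"deltas": [{"fingers":0,"x":0,"y":0,"z":20,"twist":0},{"fingers":0,"x":0,"y":0,"z":50,"twist":0},{"fingers":0,"x":0,"y":0,"z":85,"twist":0},{"fingers":0,"x":0,"y":0,"z":110,"twist":0},{"fingers":0,"x":0,"y":0,"z":110,"twist":0},{"fingers":0,"x":0,"y":0,"z":110,"twist":0}]}}

```text
time: 20.2
ee_pos: [0.4705, 0.2302, 0.2204]
tcp_rot: [-7.5, 85.6, -10.7]
wrist_force: [-0.6, -0.8, -1.4]
opening: 0.0139
```

```bash
python3 - <<'E'
from h import *
d=snap('wrist','w16');o=d['obs'];print(o['time'],o['ee_pos'],o['tcp_rot'],o['wrist_force'],o['opening'])
out(np.clip(np.load('pics/w16.npy')[180:370,240:400].astype(float)*2,0,255).astype(np.uint8),'w16',None,4)
E
```

```text
20.2 [0.47045993 0.23015981 0.22043531] [ -7.50405536  85.58657425 -10.66302938] [-0.58647316 -0.78327905 -1.3780189 ] 0.013863870751545826
```

View pics/w16.png

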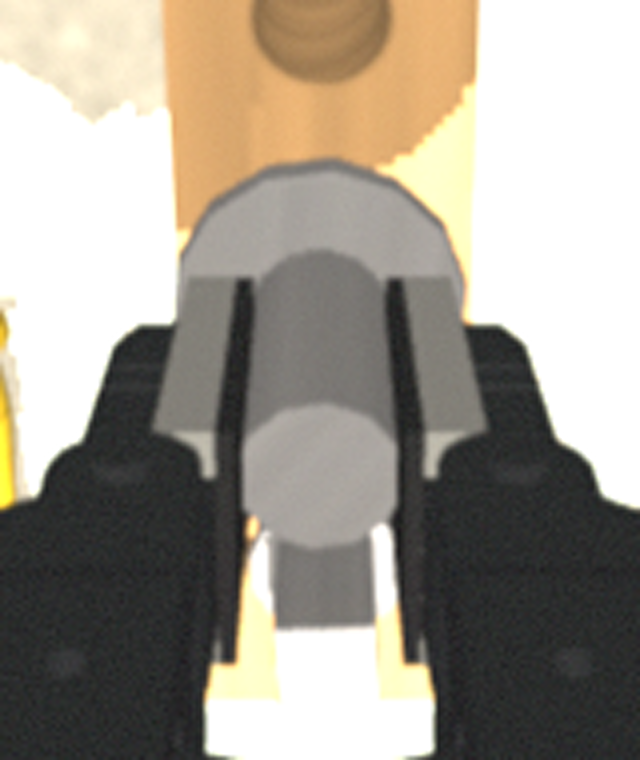

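```bash
python3 - <<'E'
from h import *
d=load('w16');p=d['obs']['ee_pos']
t=atz(d,320,298.75,p[2]+.008);c=atz(d,240+321/4,180+(160+.5*282*.96)/4,p[2]-.0256)
print('pin head-top off',(t-p)*1000,'collar top off',(c-p)*1000)
out(np.clip(np.load('pics/w13.npy')[110:160,190:250].astype(float)*2,0,255).astype(np.uint8),'w13h',None,10)
out(np.clip(np.load('pics/w12.npy')[20:70,265:325].astype(float)*1.5,0,255).astype(np.uint8),'w12h',None,10)
for n,u,v in(('w12',293.5,46),('w13',218,133)): print(n,atz(load(n),u,v,.086))
d13=load('w13');print('drift collar/top proj',proj(d13,[[.6405,-.141,.092],[.6405,-.141,.142]]))
E
```

```text
pin head-top off [-0.42597537  0.66044075  8.        ] collar top off [ -1.41455856   0.56307353 -25.6       ]
w12 [ 0.5425019  -0.15081837  0.086     ]
w13 [ 0.54266125 -0.15054042  0.086     ]
drift collar/top proj [[243.91088251 249.02341017]
 [229.48461683 279.91928823]]
```

View pics/w13h.png

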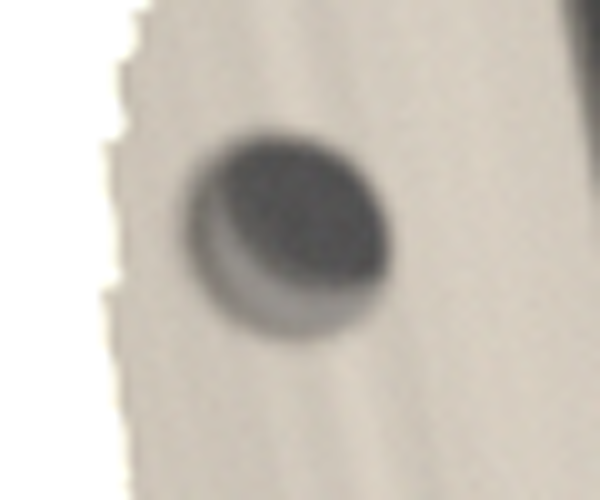

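View pics/w12h.png

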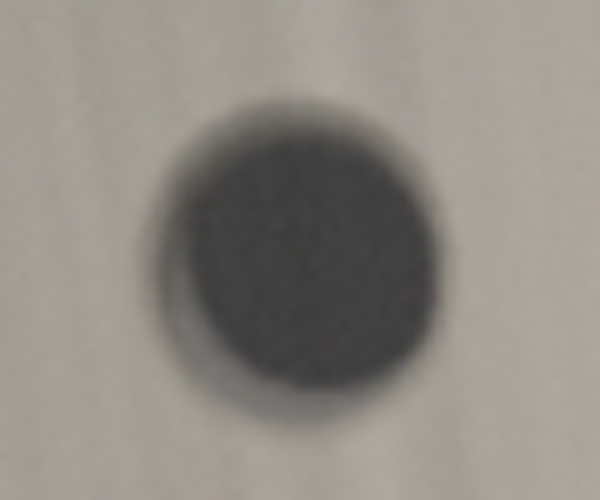

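```bash
python3 - <<'E'
from h import *
from scipy.optimize import least_squares
def fit(n,o,pts,z,r,x0):
    d=load(n)
    P=np.array([atz(d,o[0]+a/10-.45,o[1]+b/10-.45,z)[:2] for a,b in pts])
    s=least_squares(lambda c:np.hypot(*(P-c).T)-r,x0);print(n,z,s.x.round(4),(s.fun*1000).round(2))
fit('w12',(265,20),[(190,250),(205,300),(235,345),(275,378),(320,390),(370,380)],.078,.008,[.541,-.15])
fit('w13',(190,110),[(222,190),(240,225),(265,255),(300,278),(340,288),(375,283)],.078,.008,[.541,-.15])
fit('w12',(265,20),[(150,260),(450,260),(300,95),(300,430),(190,150),(410,150),(190,370),(410,375)],.086,.008,[.541,-.15])
fit('w13',(190,110),[(183,230),(392,245),(280,128),(290,345),(215,300),(355,165),(375,300)],.086,.008,[.541,-.15])
E
```

```text
w12 0.078 [ 0.5405 -0.149 ] [ 0.05 -0.08 -0.09  0.11  0.1  -0.11]
w13 0.078 [ 0.5401 -0.149 ] [ 0.45 -0.1  -0.25 -0.18  0.09  0.3 ]
w12 0.086 [ 0.5425 -0.1502] [0.46 0.41 0.6  0.68 0.39 0.52 0.44 0.4 ]
w13 0.086 [ 0.5429 -0.1503] [ 0.17  0.11  0.36  0.41 -0.11 -0.01  0.02]
```

Request:
{"op": "jog_arm", "data": {"deltas": [{"fingers":0,"x":8,"y":-45,"z":0,"twist":0},{"fingers":0,"x":16,"y":-90,"z":0,"twist":0},{"fingers":0,"x":24,"y":-135,"z":0,"twist":0},{"fingers":0,"x":33,"y":-180,"z":0,"twist":0},{"fingers":0,"x":42,"y":-225,"z":0,"twist":0},{"fingers":0,"x":51,"y":-270,"z":0,"twist":0},{"fingers":0,"x":60,"y":-315,"z":0,"twist":0},{"fingers":0,"x":69,"y":-355,"z":0,"twist":0},{"fingers":0,"x":72,"y":-380,"z":-10,"twist":0},{"fingers":0,"x":72,"y":-380,"z":-30,"twist":0}]}}

```text
time: 21.25
ee_pos: [0.5422, -0.1531, 0.1883]
tcp_rot: [-8.7, 85.7, -12.0]
wrist_force: [-0.4, 0.9, -2.1]
opening: 0.0141
```

Request:
{"op": "jog_arm", "data": {"deltas": [{"fingers":0,"x":0,"y":0,"z":0,"twist":0},{"fingers":0,"x":0,"y":0,"z":0,"twist":0},{"fingers":0,"x":0,"y":0,"z":0,"twist":0}]}}

```text
time: 21.55
ee_pos: [0.5422, -0.1527, 0.1887]
tcp_rot: [-8.6, 85.7, -12.0]
wrist_force: [0.0, -0.1, -1.2]
opening: 0.0138
```

Correct to the target (0.5424, −0.1502) and lower to just above the hole, then look.

Request:
{"op": "jog_arm", "data": {"deltas": [{"fingers":0,"x":0.2,"y":2.5,"z":-10,"twist":0},{"fingers":0,"x":0.2,"y":2.5,"z":-20,"twist":0},{"fingers":0,"x":0.2,"y":2.5,"z":-28,"twist":0},{"fingers":0,"x":0.2,"y":2.5,"z":-28,"twist":0},{"fingers":0,"x":0.2,"y":2.5,"z":-28,"twist":0},{"fingers":0,"x":0.2,"y":2.5,"z":-28,"twist":0}]}}

```text
time: 22.15
ee_pos: [0.5426, -0.1502, 0.1611]
tcp_rot: [-8.7, 85.6, -12.0]
wrist_force: [-0.3, 0.2, -1.2]
opening: 0.014
```

```bash
python3 - <<'E'
from h import *
d=snap('wrist','w17');o=d['obs'];print(o['time'],o['ee_pos'],o['tcp_rot'],o['wrist_force'],o['opening'])
out(np.clip(np.load('pics/w17.npy')[140:370,200:440].astype(float)*2,0,255).astype(np.uint8),'w17',None,2.4)
p=o['ee_pos']
for n in('scene','top'):
    d=snap(n,n[0]+'17')
    e=[p[0]-.0009,p[1]+.0006]
    print(n,'end,hole,head top',proj(d,[[*e,p[2]-.0626],[.5427,-.1502,.086],[*e,p[2]-.0306]]).round(1).tolist())
im=np.load('pics/s17.npy')
out(np.clip(im[150:290,160:270].astype(float)*1.5,0,255).astype(np.uint8),'s17',None,4)
E
```

```text
22.15 [ 0.542574   -0.15023146  0.16108448] [ -8.68383625  85.63430482 -12.00538467] [-0.29985143  0.20098064 -1.24922231] 0.013956253861527651
scene end,hole,head top [[210.4, 194.9], [211.7, 199.6], [205.7, 183.6]]
top end,hole,head top [[421.3, 219.5], [420.2, 220.1], [425.1, 216.6]]
```

View pics/w17.png

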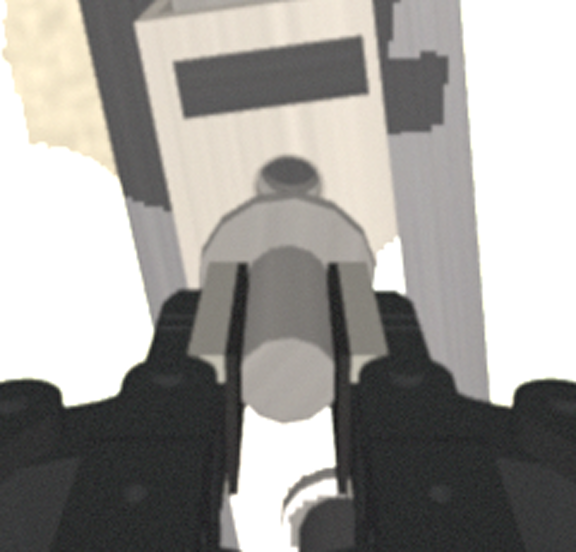

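View pics/s17.png

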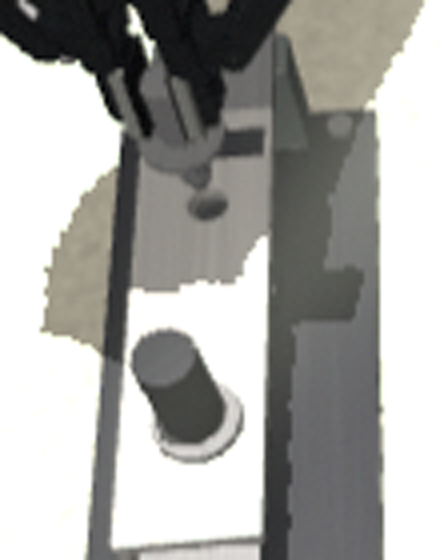

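Request:
{"op": "jog_arm", "data": {"deltas": [{"fingers":0,"x":0,"y":0,"z":-5,"twist":0},{"fingers":0,"x":0,"y":0,"z":-9,"twist":0},{"fingers":0,"x":0,"y":0,"z":-13,"twist":0},{"fingers":0,"x":0,"y":0,"z":-15,"twist":0},{"fingers":0,"x":0,"y":0,"z":-15,"twist":0}]}}

```text
time: 22.8
ee_pos: [0.5424, -0.1502, 0.1456]
tcp_rot: [-8.6, 85.7, -12.0]
wrist_force: [-0.4, 0.7, -1.5]
opening: 0.014
```

Request:
{"op": "jog_arm", "data": {"deltas": [{"fingers":0,"x":0,"y":0,"z":-2,"twist":0},{"fingers":0,"x":0,"y":0,"z":-4,"twist":0},{"fingers":0,"x":0,"y":0,"z":-6,"twist":0},{"fingers":0,"x":0,"y":0,"z":-8,"twist":0},{"fingers":0,"x":0,"y":0,"z":-8,"twist":0}]}}

```text
time: 23.3
ee_pos: [0.5422, -0.1502, 0.1372]
tcp_rot: [-8.6, 85.7, -11.9]
wrist_force: [0.0, 1.2, -0.8]
opening: 0.014
```

Request:
{"op": "jog_arm", "data": {"deltas": [{"fingers":0,"x":0,"y":0,"z":-3,"twist":0},{"fingers":0,"x":0,"y":0,"z":-6,"twist":0},{"fingers":0,"x":0,"y":0,"z":-8,"twist":0},{"fingers":0,"x":0,"y":0,"z":-8,"twist":0}]}}

```text
time: 23.7
ee_pos: [0.5421, -0.1501, 0.1288]
tcp_rot: [-8.6, 85.7, -11.9]
wrist_force: [-0.2, 0.6, -1.3]
opening: 0.0141
```

Request:
{"op": "jog_arm", "data": {"deltas": [{"fingers":0,"x":0,"y":0,"z":-3,"twist":0},{"fingers":0,"x":0,"y":0,"z":-6,"twist":0},{"fingers":0,"x":0,"y":0,"z":-9,"twist":0},{"fingers":0,"x":0,"y":0,"z":-9,"twist":0}]}}

```text
time: 24.1
ee_pos: [0.5418, -0.1501, 0.1191]
tcp_rot: [-8.6, 85.8, -11.9]
wrist_force: [-0.3, -0.4, -1.3]
opening: 0.0139
```

Request:
{"op": "jog_arm", "data": {"deltas": [{"fingers":0,"x":0,"y":0,"z":-1,"twist":0},{"fingers":0,"x":0,"y":0,"z":-2,"twist":0},{"fingers":0,"x":0,"y":0,"z":-3,"twist":0},{"fingers":0,"x":0,"y":0,"z":-4,"twist":0},{"fingers":0,"x":0,"y":0,"z":-4,"twist":0}]}}

```text
time: 24.6
ee_pos: [0.5419, -0.1501, 0.1162]
tcp_rot: [-8.6, 85.7, -11.9]
wrist_force: [-3.0, 0.7, 5.8]
opening: 0.014
```

Request:
{"op": "jog_arm", "data": {"deltas": [{"fingers":0,"x":0,"y":0,"z":-1.5,"twist":0},{"fingers":0,"x":0,"y":0,"z":-2.5,"twist":0},{"fingers":0,"x":0,"y":0,"z":-2.5,"twist":0}]}}

```text
time: 24.9
ee_pos: [0.542, -0.1502, 0.1158]
tcp_rot: [-8.7, 85.6, -12.0]
wrist_force: [-6.9, 1.2, 12.9]
opening: 0.0139
```

Landed (force climbs with no travel). Relax, release, and lift clear.

Request:
{"op": "jog_arm", "data": {"deltas": [{"fingers":0,"x":0,"y":0,"z":0,"twist":0},{"fingers":0.1,"x":0,"y":0,"z":0,"twist":0},{"fingers":0.4,"x":0,"y":0,"z":0,"twist":0},{"fingers":0.6,"x":0,"y":0,"z":0,"twist":0},{"fingers":0.6,"x":0,"y":0,"z":0,"twist":0},{"fingers":0.6,"x":0,"y":0,"z":20,"twist":0},{"fingers":0.6,"x":0,"y":0,"z":60,"twist":0},{"fingers":0.6,"x":0,"y":20,"z":100,"twist":0},{"fingers":0.6,"x":-20,"y":70,"z":110,"twist":0},{"fingers":0.6,"x":-20,"y":110,"z":110,"twist":0}]}}

```text
time: 25.9
ee_pos: [0.5217, -0.0396, 0.2283]
tcp_rot: [-8.3, 85.4, -11.8]
wrist_force: [0.8, 0.1, -0.7]
opening: 0.0512
```

Request:
{"op": "jog_arm", "data": {"deltas": [{"fingers":0.6,"x":-30,"y":40,"z":0,"twist":0},{"fingers":0.6,"x":-30,"y":40,"z":0,"twist":0},{"fingers":0.6,"x":-30,"y":40,"z":0,"twist":0},{"fingers":0.6,"x":-30,"y":40,"z":0,"twist":0}]}}

```text
time: 26.3
ee_pos: [0.4921, -0.0001, 0.2282]
tcp_rot: [-8.5, 85.4, -11.9]
wrist_force: [0.1, 0.2, 0.1]
opening: 0.0515
```

```bash
python3 - <<'E'
from h import *
o=bot.get_obs();print(o['time'],o['ee_pos'],o['wrist_force'],o['opening'])
for n in('scene','top'): snap(n,n[0]+'18')
out(np.clip(np.load('pics/s18.npy')[150:290,160:270].astype(float)*1.3,0,255).astype(np.uint8),'s18',None,4)
out(np.clip(np.load('pics/t18.npy')[110:290,370:470].astype(float)*1.8,0,255).astype(np.uint8),'t18b',None,3.3)
for n in('s18','t18'):
    d=load(n); print(n,proj(d,[[.541,-.1496,.091],[.541,-.1496,.1245+.0],[.6405,-.141,.092],[.6405,-.141,.142]]).round(1).tolist())
E
```

```text
26.3 [ 4.92065585e-01 -1.35298469e-04  2.28187327e-01] [0.06817682 0.22795638 0.06974513] 0.05154083458768505
s18 [[211.5, 197.0], [206.7, 185.4], [208.8, 252.8], [200.6, 237.5]]
t18 [[420.4, 220.5], [424.3, 217.5], [417.1, 168.3], [422.7, 161.1]]
```

View pics/s18.png

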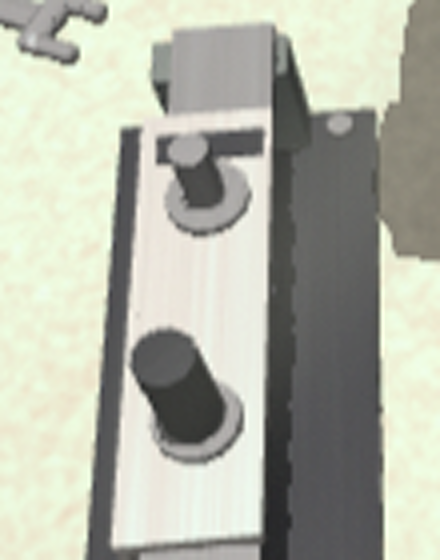

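View pics/t18b.png

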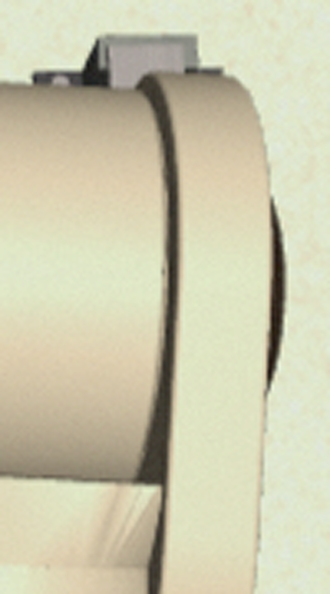

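View pics/t18.png

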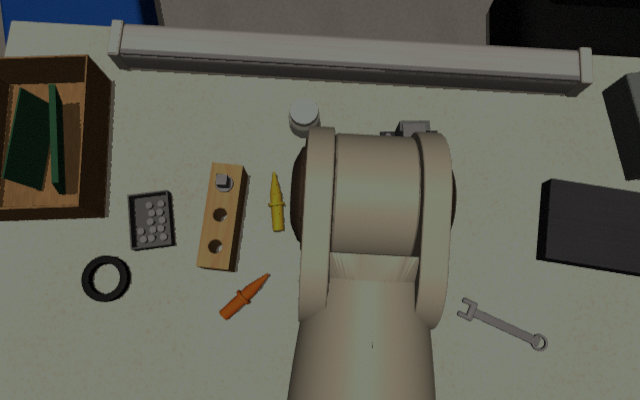

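```bash
python3 - <<'E'
from h import *
print(ticket.job_done())
E
```

```text
the job is handed in; nothing more can be done
None
```

The drift is seated in the bracket's larger hole and left in. The pin is fully home in the smaller hole, and I handed the job in at about 26 s.

- **Drift:** I fed the tip through the overlap of the two holes and pressed it down, following the taper so that the bracket slid about 13 mm into line. The arm tipped the drift about 3° under load, so I let go on the parallel shank. I pressed the last few millimetres with the closed fingertips on top of the handle. It stopped at the expected height: the force rose to 30 N on the last press with only 0.6 mm more finger travel. The most I pressed at any point was about 33 N.
- **Pin:** It went in without resistance and landed on its collar at the expected height. I pressed it with about 13–15 N.
- **Last checks:** The final scene picture shows both collars on the bracket. The drift's handle matches an upright, seated pose in the cameras. The punch is still in its socket, and I touched neither the jar nor the screwdriver.
- **Limits of the checks:**
  - The arm hid the jig in the last top picture, so flushness rests on force, tool height and the scene view. The pictures alone only resolve height to about 2 mm.
  - The scene camera read about 2 pixels off in row throughout.
  - The tool itself ended up tilted about 4.5°.
- **Look-alikes:** The orange and yellow ones toppled onto the bench early on, between the first pictures and the drift being lifted. I did not touch them.

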